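Find the full centrifuge bottles by weight and load the rotor in balance

TASK

Two of the four identical opaque bottles are full and two are empty: tell them apart by their weight as you lift them. Load the two full ones into the swing-out rotor in buckets that face each other across the hub, fully down, so that it is balanced, and stand the two empties upright in the grey wash-up tray. Keep the bottles upright, set them down without dropping them, and leave the timer, marker and dish alone.

Things in the scene. Friction and masses are not known exactly. Their poses are not given: they have to be found in the camera images.
- bottle_a: opaque white bottle, 60 mm across, 127 mm tall, between tray and rotor; ribbed green cap 44 mm across, its side 101 to 127 mm above the underside (grip there; below it a 40 mm neck, shoulder 60 mm wide from 79 mm down); lowest 8 mm taper to 48 mm. All four look the same: two full (320 to 400 g), two empty (55 to 85 g), which is which is not known. Origin: centre of the underside, z up
- bottle_b: opaque white bottle, 60 mm across, 127 mm tall, between tray and rotor; ribbed green cap 44 mm across, its side 101 to 127 mm above the underside (grip there; below it a 40 mm neck, shoulder 60 mm wide from 79 mm down); lowest 8 mm taper to 48 mm. All four look the same: two full (320 to 400 g), two empty (55 to 85 g), which is which is not known. Origin: centre of the underside, z up
- bottle_c: opaque white bottle, 60 mm across, 127 mm tall, between tray and rotor; ribbed green cap 44 mm across, its side 101 to 127 mm above the underside (grip there; below it a 40 mm neck, shoulder 60 mm wide from 79 mm down); lowest 8 mm taper to 48 mm. All four look the same: two full (320 to 400 g), two empty (55 to 85 g), which is which is not known. Origin: centre of the underside, z up
- bottle_d: opaque white bottle, 60 mm across, 127 mm tall, between tray and rotor; ribbed green cap 44 mm across, its side 101 to 127 mm above the underside (grip there; below it a 40 mm neck, shoulder 60 mm wide from 79 mm down); lowest 8 mm taper to 48 mm. All four look the same: two full (320 to 400 g), two empty (55 to 85 g), which is which is not known. Origin: centre of the underside, z up
- bucket_1: steel bucket 1 of the swing-out rotor, right of the bottles (1 faces 3 and 2 faces 4 across the hub). Origin: on its centre line at the height of its pivots, z up, x outward from the hub. Bore 68 mm, rim 2 mm above and inner floor 78 mm below the origin; the floor is 24 mm above the worktop, so a seated bottle stands 47 mm proud of the rim. Hangs on pivot pins along its y axis and swings outward if pushed
- bucket_2: steel bucket 2 of the swing-out rotor, right of the bottles (1 faces 3 and 2 faces 4 across the hub). Origin: on its centre line at the height of its pivots, z up, x outward from the hub. Like bucket_1. Bucket centres lie 105 mm from the hub axis; hub, knob and forks of the aluminium rotor stay lower than 118 mm above the worktop
- bucket_3: steel bucket 3 of the swing-out rotor, right of the bottles (1 faces 3 and 2 faces 4 across the hub). Origin: on its centre line at the height of its pivots, z up, x outward from the hub. Like bucket_1. The rotor turns on its fixed stand, with a friction of about 0.1 N m
- bucket_4: steel bucket 4 of the swing-out rotor, right of the bottles (1 faces 3 and 2 faces 4 across the hub). Origin: on its centre line at the height of its pivots, z up, x outward from the hub. Like bucket_1
- wash_tray: grey wash-up tray left of the bottles, fixed: 250 x 170 mm outside, 242 x 162 mm inside, floor 4 mm thick, walls 45 mm high; x along its long side, y along the short one, z up; origin at the centre of its underside
- bench_timer: white bench timer 62 x 66 x 18 mm with three buttons, right of the rotor; bystander, leave it alone. Origin at the centre of its underside
- marker_red: white marker with a red cap, 121 mm long, lying behind the rotor; bystander, leave it alone. Origin at the centre of its underside
- petri_dish: clear lidded dish, 59 mm across, 15 mm high, behind the bottles; bystander, leave it alone. Origin at the centre of its underside
Things that resemble listed ones, but are neither listed nor needed, are in the scene too. Leave any orange or pink look-alike of the bottle_b alone.

How it is judged:
At the end, for the whole second after the job is handed in: Two opposite buckets each bear a full bottle (over 2.5 N), the other two nothing; every bottle is either down in a bucket (within 8 mm of its floor) or on the floor inside the tray, so both empties stand in the tray; all upright within 0.15 rad and at rest (under 0.03 m/s) (((contact force between each of bucket_1, bucket_3 and anything else above 2.5 N and contact force between each of bucket_2, bucket_4 and anything else below 0.3 N) or (contact force between each of bucket_2, bucket_4 and anything else above 2.5 N and contact force between each of bucket_1, bucket_3 and anything else below 0.3 N)) and ((x of bottle_a in the frame of wash_tray between -0.121 and 0.121 m and y of bottle_a in the frame of wash_tray between -0.081 and 0.081 m and z of bottle_a in the frame of wash_tray below 0.01 m) or (z of bottle_a in the frame of bucket_1 below -0.07 m and distance between bottle_a and bucket_1 below 0.082 m) or (z of bottle_a in the frame of bucket_2 below -0.07 m and distance between bottle_a and bucket_2 below 0.082 m) or (z of bottle_a in the frame of bucket_3 below -0.07 m and distance between bottle_a and bucket_3 below 0.082 m) or (z of bottle_a in the frame of bucket_4 below -0.07 m and distance between bottle_a and bucket_4 below 0.082 m)) and ((x of bottle_b in the frame of wash_tray between -0.121 and 0.121 m and y of bottle_b in the frame of wash_tray between -0.081 and 0.081 m and z of bottle_b in the frame of wash_tray below 0.01 m) or (z of bottle_b in the frame of bucket_1 below -0.07 m and distance between bottle_b and bucket_1 below 0.082 m) or (z of bottle_b in the frame of bucket_2 below -0.07 m and distance between bottle_b and bucket_2 below 0.082 m) or (z of bottle_b in the frame of bucket_3 below -0.07 m and distance between bottle_b and bucket_3 below 0.082 m) or (z of bottle_b in the frame of bucket_4 below -0.07 m and distance between bottle_b and bucket_4 below 0.082 m)) and ((x of bottle_c in the frame of wash_tray between -0.121 and 0.121 m and y of bottle_c in the frame of wash_tray between -0.081 and 0.081 m and z of bottle_c in the frame of wash_tray below 0.01 m) or (z of bottle_c in the frame of bucket_1 below -0.07 m and distance between bottle_c and bucket_1 below 0.082 m) or (z of bottle_c in the frame of bucket_2 below -0.07 m and distance between bottle_c and bucket_2 below 0.082 m) or (z of bottle_c in the frame of bucket_3 below -0.07 m and distance between bottle_c and bucket_3 below 0.082 m) or (z of bottle_c in the frame of bucket_4 below -0.07 m and distance between bottle_c and bucket_4 below 0.082 m)) and ((x of bottle_d in the frame of wash_tray between -0.121 and 0.121 m and y of bottle_d in the frame of wash_tray between -0.081 and 0.081 m and z of bottle_d in the frame of wash_tray below 0.01 m) or (z of bottle_d in the frame of bucket_1 below -0.07 m and distance between bottle_d and bucket_1 below 0.082 m) or (z of bottle_d in the frame of bucket_2 below -0.07 m and distance between bottle_d and bucket_2 below 0.082 m) or (z of bottle_d in the frame of bucket_3 below -0.07 m and distance between bottle_d and bucket_3 below 0.082 m) or (z of bottle_d in the frame of bucket_4 below -0.07 m and distance between bottle_d and bucket_4 below 0.082 m)) and angle between each of bottle_a, bottle_b, bottle_c, bottle_d's own z axis and vertical below 0.15 rad and linear speed of each of bottle_a, bottle_b, bottle_c, bottle_d below 0.03 m/s); the robot touches nothing.
It fails at once if a bottle is tipped more than 45 degrees (angle between any of bottle_a, bottle_b, bottle_c, bottle_d's own z axis and vertical above 0.785 rad).
It fails at once if a bottle is dropped (falls free of the fingers faster than 0.6 m/s, some 20 mm) ((linear speed of bottle_a above 0.6 m/s and contact force between bottle_a and the fingers below 0.05 N) or (linear speed of bottle_b above 0.6 m/s and contact force between bottle_b and the fingers below 0.05 N) or (linear speed of bottle_c above 0.6 m/s and contact force between bottle_c and the fingers below 0.05 N) or (linear speed of bottle_d above 0.6 m/s and contact force between bottle_d and the fingers below 0.05 N)).
It fails at once if the timer, marker or dish is moved more than 30 mm (distance of any of bench_timer, marker_red, petri_dish from where it was at the start of the episode above 0.03 m).
It also fails if it takes over 72 s, if anything falls off the work surface, if the arm or the gripper's body presses on something with over 40 N, if the wrist force passes 120 N, or if a joint passes its speed limit or range.

ROBOT

A 6-joint arm with a two-finger parallel gripper is mounted at the origin on a cart in front of the work surface, level with it; the furniture and walls round the work are solid. World frame = base frame: x ahead of the robot, y to its left, z up, the work surface at z = 0. Lengths are in m, angles in rad, forces in N, time in s.
With the tool pointing down it reaches from about 0.35 to 0.775 m from the base axis. Payload 5.5 kg.
Tool frame: the origin (TCP) lies midway between the tips of the shut fingers; the grasp point (between the pads) lies hold_point_z behind it (hold_point_z is the distance from the TCP to the grasp point, in m); z points along the fingers, y is the direction in which the jaws open and shut (so a half turn about z gives the same grasp; the last joint's range is limited). The gripper opens to 85 mm and grips with 20 to 120 N. Pads are 22 mm wide; open, the fingers measure 114 mm over their backs; the gripper's body (76 mm by 85 mm) begins 54 mm behind the grasp point. The pads swing forward as they close: fully open they stand 13 mm farther back than shut.
Start: joints at [-1.383, 0.313, 0.046, 1.304, 0, 1.431], TCP at [0.185, -0.544, 0.231] pointing down, gripper open.
Joint ranges: [-2.76, 2.76], [-0.86, 1.69], [-1.03, 1.26], [-2.2, 2.34], [-1.47, 1.5], [-3.14, 3.14]. Speed limits (rad/s): [2.57, 2.57, 3.14, 3.14, 3.14, 3.14].

INTERFACE

Orientations are given as a unit quaternion [w, x, y, z].
In Python, from workcell import * gives the robot as it stands. The module is installed in compiled form; this text tells all that it offers.
- The arm moves only by the tool jog_arm, never from a script. Its argument "plan" is a list of rows, each a list of 6 numbers: the shift along the world's x, y, z in m, then the turn, a rotation vector about the world's x, y, z in degrees. A call has exactly 10 rows; each row shifts and turns the commanded pose from where the row before left it; what a row does not reach is not made up. A row lasts 1/10 s, in which the tool goes at most 50 mm and 8.59 degrees, less where a joint would pass 70% of its speed; a pose out of reach is approached as far as the arm can. A call with a gripper value outside its range is refused whole. "hand" is the opening, from 0 (shut) to 1 (fully open), set as the call begins (left out, the last holds). The fingers move at their own pace and stop on an object; "force" is the grip in N (left out, the last holds). Time passes only in rows, so rows that do not move let the fingers close, or fill a call up. It gives the time, the measured TCP pose, the force and the opening at its end, in the units of the state.
- get_state(): the state, without advancing time (a new reading comes with each control period).
- read_camera(name): name is "side" or "top" or "wrist"; returns the picture (400x640x3 uint8, red, green, blue); there is no depth.
- calibration(name): a dict with "K" (3x3 intrinsics, pixels), "world_to_cam" (4x4, takes a point from world to camera coordinates). Camera axes: x right, y down, z forward; pixel columns grow to the right and rows downward; lengths in m; the calibration is good to about 2 mm. A picture is of the moment at which its call begins: read the wrist's pose just before it. calibration takes no time and is no camera call; for the wrist camera it gives the pose at the moment of the call.
- hand_in(): hands the job in, once; it reports no verdict.
The state is a dict: "clock": time; "joint_pos": joint angles; "qvel": joint speeds; "tau": joint torques, N m; "tcp_pos": TCP position; "orientation": TCP orientation; "wrist_force": force on the tool from outside, world axes, zero at the start; "ft_torque": the same for the moment, N m; "finger_gap": finger opening in m.
Only numpy, scipy, OpenCV 4.12 (cv2) and the standard library are available. Lean on these libraries where they do the work, as an engineer would, in place of code of your own. Each camera call takes 0.05 s, during which the arm holds its last target.

## Working session

There is one attempt and no reset: what is moved stays moved. The work goes in short steps, Python scripts to look and compute and a tool call to move; the robot and the scene stay as the last step left them, time stands still between calls to the robot, and variables do not carry over. Pictures are saved under pics/ and viewed, and the job is handed in when it is done.

Besides the shell and the picture viewer there is one more tool, called after ">>>" in YAML: its name, and indented under it one key for each argument. jog_arm: Moves the arm, as the interface text tells. Its arguments: {"type":"object","properties":{"plan":{"type":"array","items":{"type":"array","items":{"type":"number"}}},"hand":{"type":"number"},"force":{"type":"number"}},"required":["plan"]}

```bash
mkdir -p pics; python3 - <<'E'
from workcell import *
import cv2
s=get_state(); print(s)
for n in ["top","side","wrist"]:
    c=calibration(n); print(n,c["K"],c["world_to_cam"])
    cv2.imwrite(f"pics/{n}0.png",read_camera(n)[:,:,::-1])
E
```

```text
{'clock': 0.0, 'joint_pos': array([-1.38255450e+00,  3.14002304e-01,  4.49769219e-02,  1.30359463e+00,
       -1.75024294e-06,  1.43121002e+00]), 'qvel': array([-0.00022352, -0.00052634, -0.00050671,  0.00045653,  0.00127309,
        0.00113124]), 'tau': array([ 2.26198317e-04, -4.80624354e+01,  2.98534691e+01,  1.92708807e-02,
       -2.20012871e-04, -1.66008029e-06]), 'tcp_pos': array([ 0.18504437, -0.54387278,  0.23040695]), 'orientation': array([-9.11550783e-04,  9.86595731e-01,  1.63180982e-01, -2.30557425e-05]), 'wrist_force': array([-0.91360886,  0.43413945,  0.5518032 ]), 'ft_torque': array([0.00376713, 0.05187373, 0.0037629 ]), 'finger_gap': 0.08560050778075988}
top [[382.58873506   0.         324.16910421]
 [  0.         382.58873506 191.13313817]
 [  0.           0.           1.        ]] [[ 0.06974151 -0.99755551 -0.00437257 -0.11264944]
 [-0.97455049 -0.06719576 -0.21385994  0.53632596]
 [ 0.21304334  0.0191762  -0.97685455  0.98959772]
 [ 0.          0.          0.          1.        ]]
side [[479.35677431   0.         322.61100474]
 [  0.         479.35677431 200.95334263]
 [  0.           0.           1.        ]] [[-0.82448182 -0.56586034  0.00563992  0.39048278]
 [-0.23903001  0.33920824 -0.90983648  0.25573917]
 [ 0.51292727 -0.75149175 -0.41492863  1.10182555]
 [ 0.          0.          0.          1.        ]]
wrist [[345.02951659   0.         315.09599607]
 [  0.         345.02951659 201.30798585]
 [  0.           0.           1.        ]] [[ 0.32319122 -0.94633225 -0.0016477  -0.57387077]
 [-0.8994913  -0.30773418  0.31018553 -0.04076605]
 [-0.29404562 -0.09876715 -0.95067461  0.37929992]
 [ 0.          0.          0.          1.        ]]
```

View pics/top0.png

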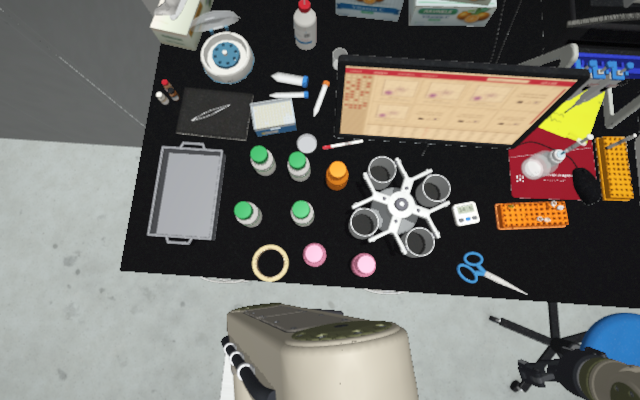

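View pics/side0.png

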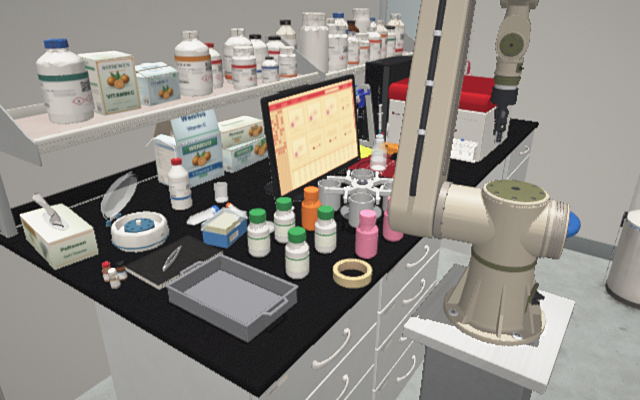

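View pics/wrist0.png

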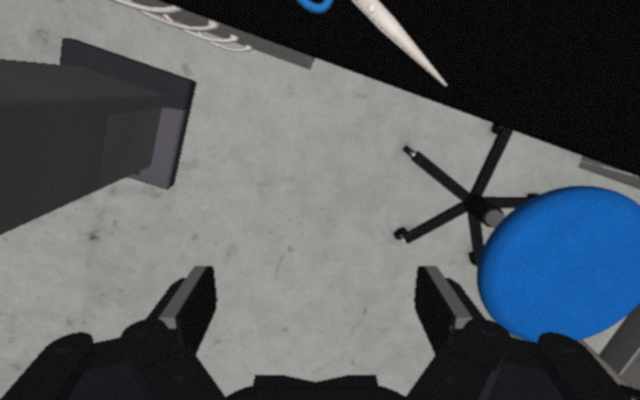

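Candidates in the top view. The green caps at (262,157), (298,162), (247,212) and (302,210) are the four bottles. The look-alikes to avoid are orange at (338,175) and pink at (315,253) and (363,265). The rotor hub is at about (401,205), and the tray at about (187,192).

```bash
cat > h.py <<'E'
from workcell import *
import cv2, numpy as np
def ray(c,uv):
    K=np.array(c["K"]);T=np.array(c["world_to_cam"]);R=T[:3,:3];t=T[:3,3]
    return -R.T@t, R.T@np.linalg.inv(K)@np.array([uv[0],uv[1],1.])
def onz(c,uv,z):
    o,d=ray(c,uv); return o+d*(z-o[2])/d[2]
def proj(c,p):
    T=np.array(c["world_to_cam"]);q=np.array(c["K"])@(T[:3,:3]@np.array(p)+T[:3,3]);return q[:2]/q[2]
def green(im):
    h=cv2.cvtColor(im,cv2.COLOR_RGB2HSV)
    return cv2.inRange(h,(55,90,40),(90,255,255))
def blobs(m,amin=60):
    n,l,s,c=cv2.connectedComponentsWithStats(m)
    return [(s[i],c[i],l==i) for i in range(1,n) if s[i][4]>amin]
E
python3 - <<'E'
from h import *
im=cv2.imread("pics/top0.png")[:,:,::-1].copy(); c=calibration("top")
for s,ce,m in blobs(green(im)):
    (x,y),r=cv2.minEnclosingCircle(np.argwhere(m)[:,::-1].astype(np.float32))
    print(s,ce,(x,y),r,onz(c,ce,.12),)
im2=cv2.imread("pics/side0.png")[:,:,::-1].copy(); c2=calibration("side")
for s,ce,m in blobs(green(im2)):
    o,d=ray(c2,ce); print("side",s,ce,onz(c2,ce,.114))
crop=cv2.resize(im[130:290,140:300],None,fx=3.7,fy=3.7,interpolation=cv2.INTER_CUBIC);cv2.imwrite("pics/c1.png",crop[:,:,::-1])
crop=cv2.resize(im[130:280,320:480],None,fx=4,fy=4,interpolation=cv2.INTER_CUBIC);cv2.imwrite("pics/c2.png",crop[:,:,::-1])
E
```

```text
[249 145  19  19 268] [258.42537313 153.60820896] (258.3787841796875, 153.742431640625) 9.462820053100586 [0.61814296 0.10306558 0.12      ]
[288 151  18  19 260] [296.71923077 159.68076923] (296.8035583496094, 159.82142639160156) 9.256324768066406 [0.60844538 0.00115542 0.12      ]
[233 201  20  18 276] [242.53985507 209.63043478] (242.58570861816406, 209.87142944335938) 9.652027130126953 [0.46686762 0.1275714  0.12      ]
[292 200  18  19 260] [300.41538462 208.53076923] (300.5, 208.6764678955078) 9.443524360656738 [ 0.47986786 -0.01926717  0.12      ]
side [ 39  73  48   8 195] [63.14871795 77.19487179] [ 3.01674374 -0.70715372  0.114     ]
side [275 196  18  15 204] [283.49509804 203.00490196] [ 0.61034944 -0.00079711  0.114     ]
side [318 206  17  14 201] [325.6318408  212.32338308] [ 0.47777876 -0.01957496  0.114     ]
side [248 208  19  15 242] [257.24380165 214.88429752] [0.62028141 0.10009932 0.114     ]
side [288 226  19  17 259] [296.98841699 234.26640927] [0.46582431 0.12573651 0.114     ]
```

View pics/c2.png

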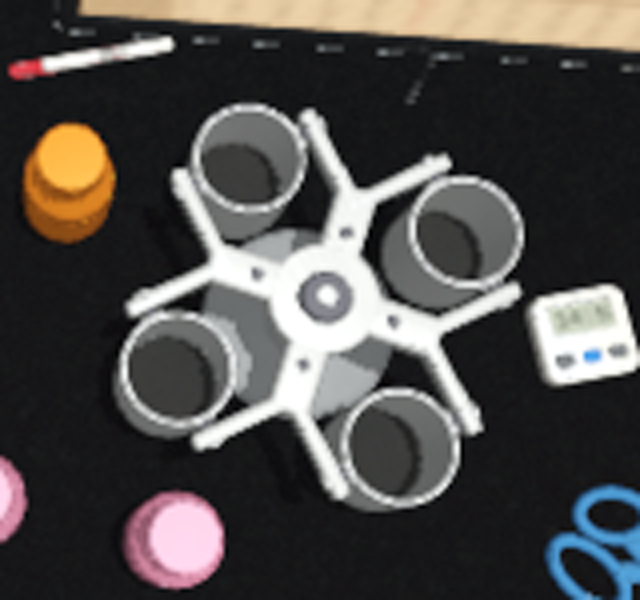

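View pics/c1.png

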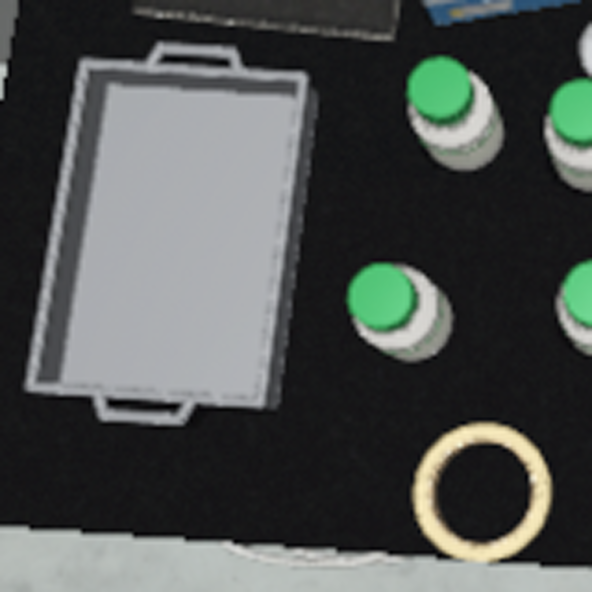

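```bash
python3 - <<'E'
from h import *
c=calibration("top")
f=lambda p,s,ox,oy:((p[0]+.5)/s+ox-.5,(p[1]+.5)/s+oy-.5)
B=np.array([onz(c,f(p,4,320,130),.104)[:2] for p in [(249,157),(466,232),(400,448),(179,370)]])
print(B.round(4)); print(np.linalg.norm(B[0]-B[2]),np.linalg.norm(B[1]-B[3]),B.mean(0))
print((B[0]+B[2])/2,(B[1]+B[3])/2, [np.degrees(np.arctan2(*(b-B.mean(0))[::-1])) for b in B], np.linalg.norm(B,axis=1))
Tt=np.array([onz(c,f(p,3.7,140,130),.045)[:2] for p in [(85,64),(310,75),(273,405),(30,387)]])
print(Tt.round(4),Tt.mean(0),[np.linalg.norm(Tt[i]-Tt[(i+1)%4]) for i in range(4)],np.linalg.norm(Tt,axis=1))
c2=calibration("side")
def tri(u,v):
    o1,d1=ray(c,u);o2,d2=ray(c2,v)
    s=np.linalg.lstsq(np.c_[d1,-d2],o2-o1,rcond=None)[0]
    return o1+d1*s[0],o2+d2*s[1]
print("monitor BL", tri((336,142),(274,193)), "TL",tri((341,58),(262,98)))
for z in(.1,.15,.2,.3):print(z,onz(c,(515,148),z))
for p in B: print(onz(c2,(0,0),.1)[0], proj(c2,[*p,.104]))
E
python3 - <<'E'
import cv2
im=cv2.imread("pics/side0.png"); cv2.imwrite("pics/c3.png",cv2.resize(im[70:290,230:430],None,fx=2.7,fy=2.7,interpolation=cv2.INTER_CUBIC))
E
```

```text
[[ 0.6034 -0.2242]
 [ 0.5623 -0.3676]
 [ 0.4186 -0.327 ]
 [ 0.4586 -0.1848]]
0.21144662268450543 0.21018802154618427 [ 0.5107144  -0.27590567]
[ 0.51098594 -0.27560113] [ 0.51044285 -0.27621021] [np.float64(29.132399677100622), np.float64(-60.66013222491367), np.float64(-151.01317512521013), np.float64(119.76120225775121)] [0.64372286 0.67179357 0.53113175 0.49443996]
[[0.6426 0.3932]
 [0.6456 0.2191]
 [0.3928 0.2142]
 [0.3934 0.3938]] [0.51858778 0.30507245] [np.float64(0.1742141868549798), np.float64(0.2528812459106602), np.float64(0.1795419846484248), np.float64(0.24912563900645662)] [0.75335147 0.68174174 0.44737536 0.55663596]
monitor BL (array([ 0.67802356, -0.09851452,  0.08126   ]), array([ 0.71017457, -0.07747901,  0.09271704])) TL (array([ 0.7528818 , -0.09634618,  0.37669903]), array([ 0.75600633, -0.0941328 ,  0.37861778]))
0.1 [ 0.68713605 -0.57893575  0.1       ]
0.15 [ 0.6684068  -0.55428369  0.15      ]
0.2 [ 0.64967754 -0.52963162  0.2       ]
0.3 [ 0.61221903 -0.48032749  0.3       ]
18.216104060481687 [328.99658305 182.49222524]
18.216104060481687 [362.62675195 172.01846486]
18.216104060481687 [395.49701637 185.22578   ]
18.216104060481687 [361.92767929 197.21058391]
```

View pics/c3.png

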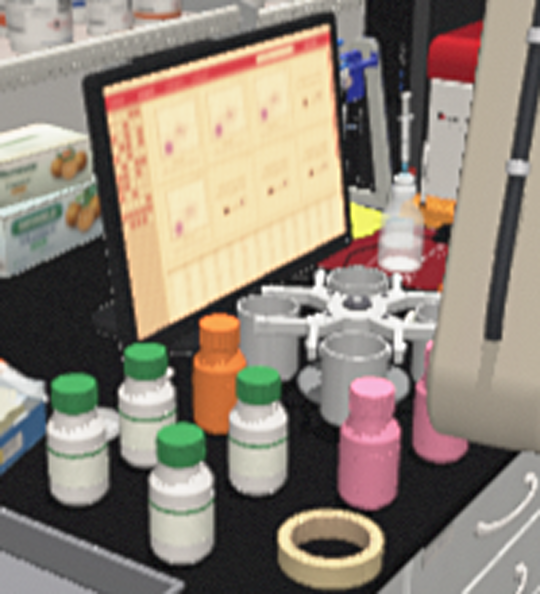

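```bash
python3 - <<'E'
import workcell; print([n for n in dir(workcell) if n[0]!='_'], getattr(workcell,'hold_point_z',None))
from h import *
c=calibration("wrist"); o,_=ray(c,(0,0)); s=get_state(); q=s['orientation']
from scipy.spatial.transform import Rotation as Rn
R=Rn.from_quat([*q[1:],q[0]]).as_matrix(); print("cam in tool",R.T@(o-s['tcp_pos']), R)
E
```

```text
['MotionError', 'calibration', 'get_state', 'hand_in', 'hold_point_z', 'read_camera'] 0.0187
cam in tool [ 0.07963727 -0.00038616 -0.1417753 ] [[ 9.46769132e-01  3.21913220e-01 -2.98078882e-04]
 [ 3.21913317e-01 -9.46768138e-01  1.38164123e-03]
 [ 1.62556988e-04 -1.40405083e-03 -9.99999001e-01]]
```

>>> jog_arm:
  plan:
    - [0.021, 0.0374, 0.003, 0, 0, 5.1]
    - [0.021, 0.0374, 0.003, 0, 0, 5.1]
    - [0.021, 0.0374, 0.003, 0, 0, 5.1]
    - [0.021, 0.0374, 0.003, 0, 0, 5.1]
    - [0.021, 0.0374, 0.003, 0, 0, 5.1]
    - [0.021, 0.0374, 0.003, 0, 0, 5.1]
    - [0.021, 0.0374, 0.002, 0, 0, 5.1]
    - [0.021, 0.0374, 0, 0, 0, 5.1]
    - [0.021, 0.0374, 0, 0, 0, 5.1]
    - [0.021, 0.0374, 0, 0, 0, 5.1]
  hand: 1
  force: 40

```text
clock: 1.15
tcp_pos: [0.3955, -0.1687, 0.2513]
orientation: [0.0, 0.819, 0.573, 0.0]
wrist_force: [0.5, 0.0, 0.6]
finger_gap: 0.0854
```

```bash
python3 - <<'E'
from h import *
s=get_state();c=calibration("wrist");im=read_camera("wrist");cv2.imwrite("pics/w1.png",im[:,:,::-1])
for p in [(0.4586,-.1848,.104),(.4186,-.327,.104),(.479,-.0195,.127)]: print(proj(c,p))
print(s['tcp_pos'],s['qvel'].round(2),s['joint_pos'])
E
```

```text
[390.35498648 178.34606205]
[391.32243002 322.23473299]
[357.4242709  -54.39230895]
[ 0.39554329 -0.1687403   0.25132786] [ 1.01  0.06  0.06 -0.01 -0.    0.12] [-5.90367201e-01  2.59220963e-02 -2.53503276e-01  1.29106853e+00
  2.27946098e-05  1.32990479e+00]
```

View pics/w1.png

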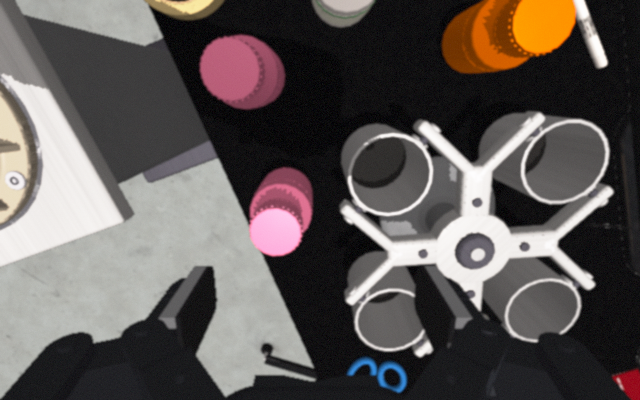

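>>> jog_arm:
  plan:
    - [0.021, 0.0374, 0, 0, 0, 5]
    - [0.021, 0.0374, 0, 0, 0, 5]
    - [0.021, 0.0374, 0, 0, 0, 5]
    - [0.0205, 0.0371, -0.01, 0, 0, 5]
    - [0, 0, -0.02, 0, 0, 0]
    - [0, 0, -0.02, 0, 0, 0]
    - [0, 0, -0.015, 0, 0, 0]
    - [0, 0, -0.01, 0, 0, 0]
    - [0, 0, 0, 0, 0, 0]
    - [0, 0, 0, 0, 0, 0]

```text
clock: 2.2
tcp_pos: [0.4787, -0.0213, 0.1767]
orientation: [0.0, 0.709, 0.706, 0.0]
wrist_force: [-0.3, -0.3, -0.3]
finger_gap: 0.0857
```

```bash
cat >> h.py <<'E'
def look(name,z=.127):
    s=get_state();c=calibration("wrist");im=read_camera("wrist");cv2.imwrite(f"pics/{name}.png",im[:,:,::-1])
    for st,ce,m in blobs(green(im),300):
        (x,y),r=cv2.minEnclosingCircle(np.argwhere(m)[:,::-1].astype(np.float32))
        print("cap",st,ce.round(1),onz(c,ce,z-.006).round(4))
    print(s['tcp_pos'].round(4),s['orientation'].round(4),s['wrist_force'].round(2),s['joint_pos'].round(2),s['clock'])
    return s,c,im
E
python3 - <<'E'
from h import *
look("w2")
E
```

```text
cap [ 523    0  113   46 4012] [573.3  19.1] [0.6116 0.0922 0.121 ]
cap [ 479  146   95   80 5683] [526.7 185.3] [0.6042 0.0038 0.121 ]
cap [ 275  180   77   78 4552] [313.2 219.2] [ 0.4776 -0.0173  0.121 ]
[ 0.4787 -0.0213  0.1767] [1.000e-04 7.086e-01 7.056e-01 1.000e-04] [-0.27 -0.32 -0.33] [-0.21  0.15 -0.3   1.12  0.    1.36] 2.2
```

View pics/w2.png

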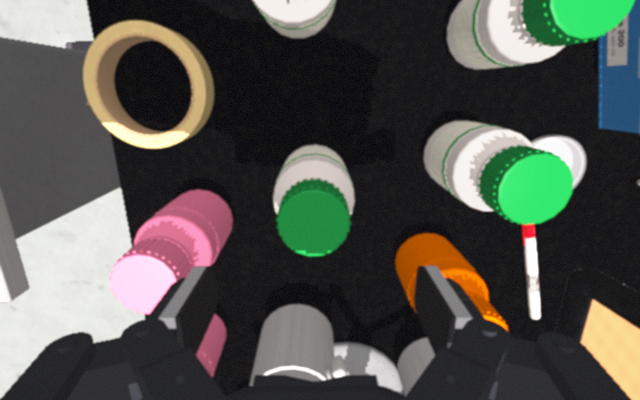

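>>> jog_arm:
  plan:
    - [-0.001, 0.002, -0.008, 0, 0, 0]
    - [0, 0, -0.016, 0, 0, 0]
    - [0, 0, -0.018, 0, 0, 0]
    - [0, 0, -0.018, 0, 0, 0]
    - [0, 0, -0.012, 0, 0, 0]
    - [0, 0, -0.008, 0, 0, 0]
    - [0, 0, -0.0035, 0, 0, 0]
    - [0, 0, 0, 0, 0, 0]
    - [0, 0, 0, 0, 0, 0]
    - [0, 0, 0, 0, 0, 0]

```text
clock: 3.25
tcp_pos: [0.4782, -0.0192, 0.0935]
orientation: [0.001, 0.708, 0.706, 0.0]
wrist_force: [-0.1, 0.1, 0.3]
finger_gap: 0.0854
```

>>> jog_arm:
  plan:
    - [0, 0, 0, 0, 0, 0]
    - [0, 0, 0, 0, 0, 0]
    - [0, 0, 0, 0, 0, 0]
    - [0, 0, 0, 0, 0, 0]
    - [0, 0, 0, 0, 0, 0]
    - [0, 0, 0, 0, 0, 0]
    - [0, 0, 0.003, 0, 0, 0]
    - [0, 0, 0.005, 0, 0, 0]
    - [0, 0, 0.005, 0, 0, 0]
    - [0, 0, 0.005, 0, 0, 0]
  hand: 0
  force: 50

```text
clock: 4.25
tcp_pos: [0.4774, -0.0191, 0.1109]
orientation: [-0.0, 0.708, 0.706, -0.0]
wrist_force: [0.9, 1.0, -3.4]
finger_gap: 0.0428
```

>>> jog_arm:
  plan:
    - [0, 0, 0.02, 0, 0, 0]
    - [0, 0, 0.03, 0, 0, 0]
    - [0, 0, 0.03, 0, 0, 0]
    - [0, -0.01, 0.025, 0, 0, 0]
    - [-0.003, -0.025, 0.015, 0, 0, 0]
    - [-0.004, -0.035, 0.01, 0, 0, 0]
    - [-0.004, -0.035, 0, 0, 0, 0]
    - [-0.004, -0.03, 0, 0, 0, 0]
    - [-0.003, -0.02, 0, 0, 0, 0]
    - [-0.001, -0.01, 0, 0, 0, 0]

```text
clock: 5.25
tcp_pos: [0.4583, -0.1858, 0.2409]
orientation: [0.0, 0.709, 0.705, -0.0]
wrist_force: [0.3, 0.5, -3.4]
finger_gap: 0.0427
```

```bash
python3 - <<'E'
from h import *
s,c,im=look("w3")
ct=calibration("top");cv2.imwrite("pics/t1.png",cv2.resize(read_camera("top")[110:290,300:500],None,fx=3.3,fy=3.3)[:,:,::-1])
c2=calibration("side");cv2.imwrite("pics/s1.png",cv2.resize(read_camera("side")[120:300,230:430],None,fx=3.3,fy=3.3)[:,:,::-1])
print(get_state()['wrist_force'])
for p in [(0.4586,-.1848,.104)]: print(proj(c,p))
E
```

```text
cap [  257   233   117   126 11606] [315.1 296.6] [ 0.4578 -0.2791  0.121 ]
[ 0.4583 -0.1858  0.2409] [ 1.000e-04  7.092e-01  7.050e-01 -1.000e-04] [ 0.31  0.46 -3.36] [-0.55  0.15 -0.14  1.28 -0.    1.03] 5.25
[-0.2669316   0.05131094 -3.38167529]
[315.54132446 187.72742432]
```

View pics/w3.png

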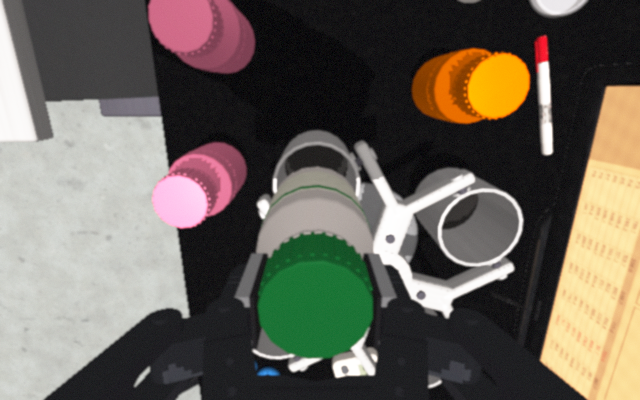

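View pics/s1.png

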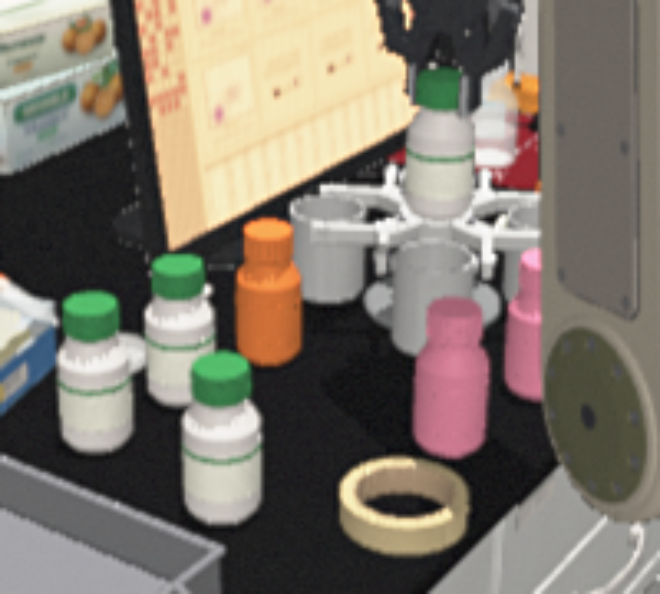

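View pics/t1.png

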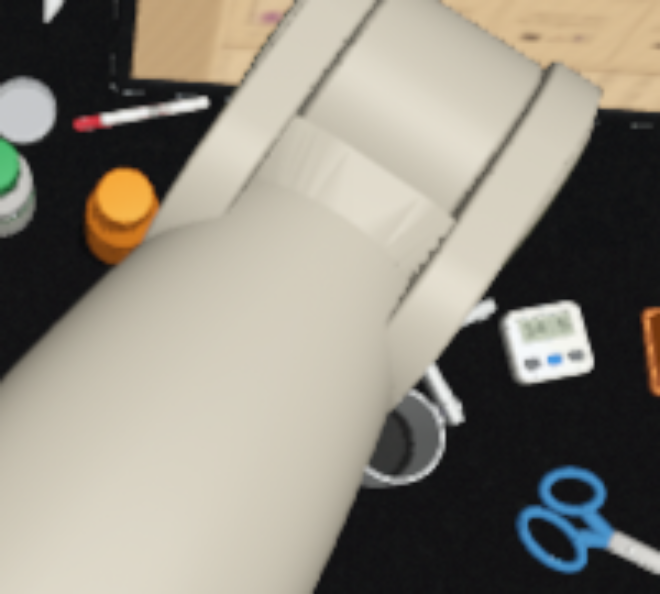

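```bash
python3 - <<'E'
from h import *
c=calibration("wrist")
for r in(.034,.036):
  for d in[(0,1),(1,0),(-1,0)]: print(r,d,proj(c,(.4586+r*d[0],-.1848+r*d[1],.104)))
im=cv2.imread("pics/w3.png");cv2.imwrite("pics/w3c.png",cv2.resize(im[110:230,240:400],None,fx=5,fy=5,interpolation=cv2.INTER_CUBIC))
E
```

```text
0.034 (0, 1) [315.15325946 149.61445209]
0.034 (1, 0) [355.78124549 189.87648948]
0.034 (-1, 0) [274.82327734 190.10275101]
0.036 (0, 1) [315.14493561 147.14478138]
0.036 (1, 0) [358.16392746 189.86983036]
0.036 (-1, 0) [272.44372483 190.10940139]
```

View pics/w3c.png

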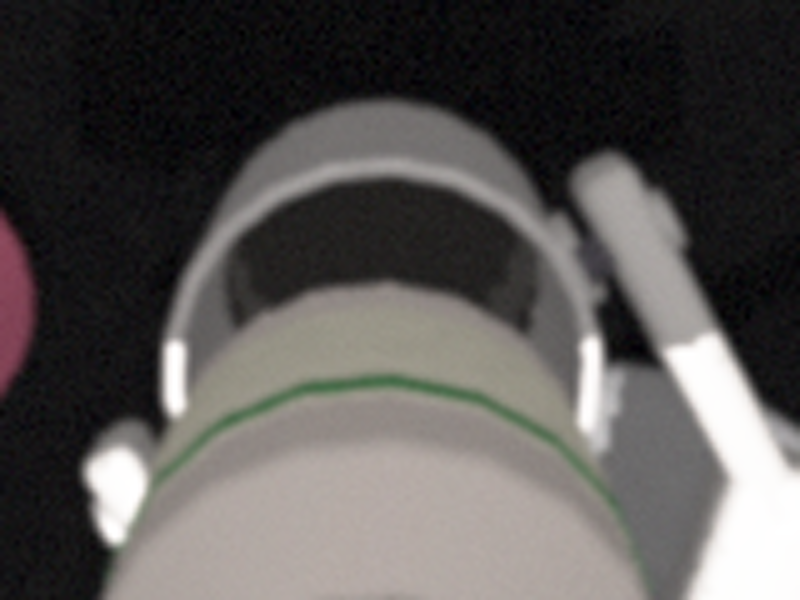

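```bash
python3 - <<'E'
from h import *
c=calibration("wrist")
im=cv2.imread("pics/w3.png")[:,:,::-1].copy()
h=cv2.cvtColor(im,cv2.COLOR_RGB2HSV)
cv2.imwrite("pics/w3d.png",cv2.resize(im[220:370,230:400],None,fx=4,fy=4,interpolation=cv2.INTER_CUBIC)[:,:,::-1])
for v in [258,262,353,357]: print(v,onz(c,(315,v),.2744))
for v in [141.4,145.6]: print(v,onz(c,(316,v),.104))
# green stripe/body front edge: bottle base front row?
for u in (272.5,361): print(onz(c,(u,190),.104))
E
```

```text
258 [ 0.4587866  -0.16027467  0.2744    ]
262 [ 0.45878117 -0.16182765  0.2744    ]
353 [ 0.45864467 -0.20083839  0.2744    ]
357 [ 0.45863805 -0.20273257  0.2744    ]
141.4 [ 0.4593027  -0.14418397  0.104     ]
145.6 [ 0.45929391 -0.14755566  0.104     ]
[ 0.42265126 -0.18470453  0.104     ]
[ 0.49698501 -0.18492063  0.104     ]
```

View pics/w3d.png

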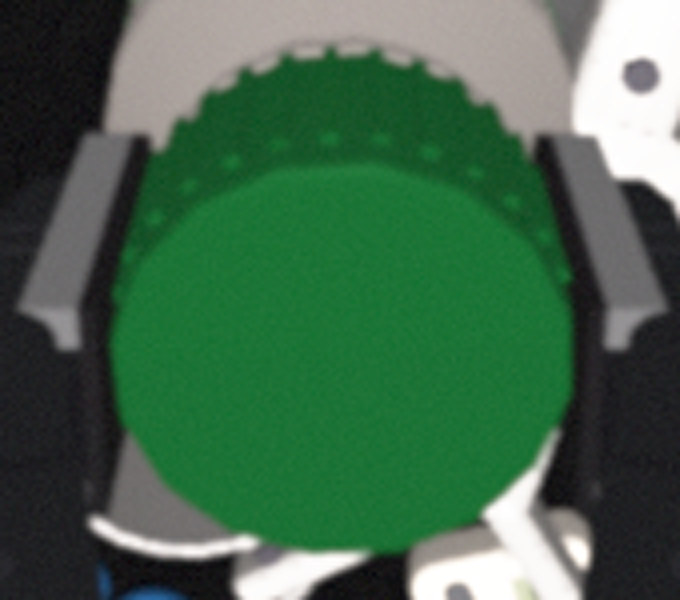

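>>> jog_arm:
  plan:
    - [0.001, 0.0005, -0.008, 0, 0, 0]
    - [0, 0, -0.014, 0, 0, 0]
    - [0, 0, -0.012, 0, 0, 0]
    - [0, 0, -0.01, 0, 0, 0]
    - [0, 0, -0.01, 0, 0, 0]
    - [0, 0, -0.01, 0, 0, 0]
    - [0, 0, -0.01, 0, 0, 0]
    - [0, 0, -0.008, 0, 0, 0]
    - [0, 0, -0.004, 0, 0, 0]
    - [0, 0, 0, 0, 0, 0]

```text
clock: 6.4
tcp_pos: [0.4593, -0.1835, 0.1542]
orientation: [-0.0, 0.709, 0.706, -0.0]
wrist_force: [-0.2, 0.5, -3.5]
finger_gap: 0.0426
```

```bash
python3 - <<'E'
from h import *
s,c,im=look("w4")
c2=calibration("side");cv2.imwrite("pics/s2.png",cv2.resize(read_camera("side")[120:270,290:430],None,fx=4,fy=4)[:,:,::-1])
E
```

```text
cap [  257   233   117   127 11630] [315.  296.7] [ 0.4592 -0.2195  0.121 ]
[ 0.4593 -0.1835  0.1542] [-5.000e-04  7.085e-01  7.057e-01 -1.000e-04] [-0.18  0.49 -3.51] [-0.54  0.2  -0.3   1.07  0.    1.03] 6.4
```

View pics/w4.png

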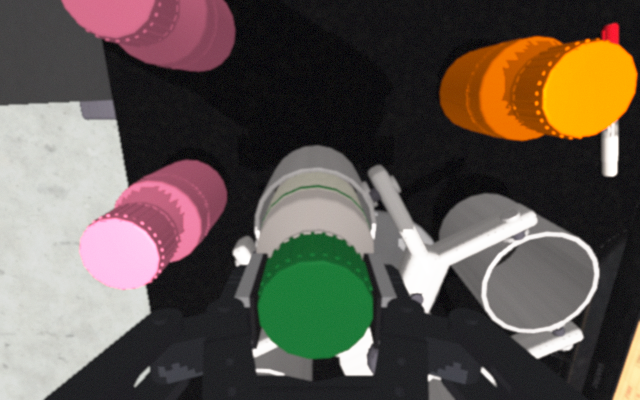

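View pics/s2.png

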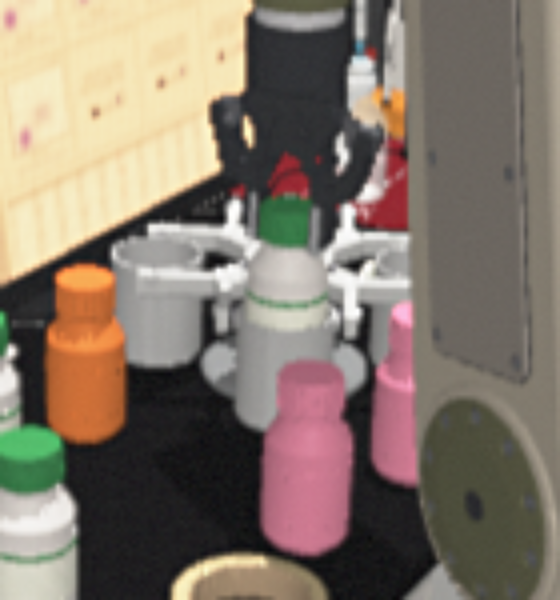

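>>> jog_arm:
  plan:
    - [0, -0.001, -0.006, 0, 0, 0]
    - [0, -0.0005, -0.008, 0, 0, 0]
    - [0, 0, -0.008, 0, 0, 0]
    - [0, 0, -0.005, 0, 0, 0]
    - [0, 0, -0.003, 0, 0, 0]
    - [0, 0, -0.002, 0, 0, 0]
    - [0, 0, -0.0015, 0, 0, 0]
    - [0, 0, -0.001, 0, 0, 0]
    - [0, 0, 0, 0, 0, 0]
    - [0, 0, 0, 0, 0, 0]

```text
clock: 7.5
tcp_pos: [0.4597, -0.1852, 0.1205]
orientation: [0.0, 0.708, 0.706, 0.0]
wrist_force: [0.8, 0.1, -3.7]
finger_gap: 0.0427
```

>>> jog_arm:
  plan:
    - [0, 0, -0.001, 0, 0, 0]
    - [0, 0, -0.0005, 0, 0, 0]
    - [0, 0, -0.0005, 0, 0, 0]
    - [0, 0, -0.0005, 0, 0, 0]
    - [0, 0, -0.0005, 0, 0, 0]
    - [0, 0, 0, 0, 0, 0]
    - [0, 0, 0, 0, 0, 0]
    - [0, 0, 0, 0, 0, 0]
    - [0, 0, 0, 0, 0, 0]
    - [0, 0, 0, 0, 0, 0]

```text
clock: 8.5
tcp_pos: [0.4596, -0.1851, 0.1173]
orientation: [0.0, 0.708, 0.706, 0.0]
wrist_force: [0.7, 0.0, -3.8]
finger_gap: 0.0425
```

>>> jog_arm:
  plan:
    - [0, 0, -0.0005, 0, 0, 0]
    - [0, 0, -0.0005, 0, 0, 0]
    - [0, 0, -0.0005, 0, 0, 0]
    - [0, 0, -0.0005, 0, 0, 0]
    - [0, 0, -0.0005, 0, 0, 0]
    - [0, 0, 0, 0, 0, 0]
    - [0, 0, 0, 0, 0, 0]
    - [0, 0, 0, 0, 0, 0]
    - [0, 0, 0, 0, 0, 0]
    - [0, 0, 0, 0, 0, 0]

```text
clock: 9.5
tcp_pos: [0.4604, -0.1854, 0.1172]
orientation: [0.001, 0.708, 0.706, 0.0]
wrist_force: [-3.1, 3.1, 14.1]
finger_gap: 0.0425
```

```bash
python3 - <<'E'
from h import *
s,c,im=look("w5")
c2=calibration("side");cv2.imwrite("pics/s3.png",cv2.resize(read_camera("side")[120:270,290:430],None,fx=4,fy=4)[:,:,::-1])
E
```

```text
cap [  257   233   117   125 11608] [315.3 296.6] [ 0.4606 -0.1968  0.121 ]
[ 0.4604 -0.1854  0.1172] [1.400e-03 7.084e-01 7.058e-01 4.000e-04] [-3.11  3.08 14.1 ] [-0.54  0.23 -0.36  0.98  0.    1.03] 9.5
```

View pics/s3.png

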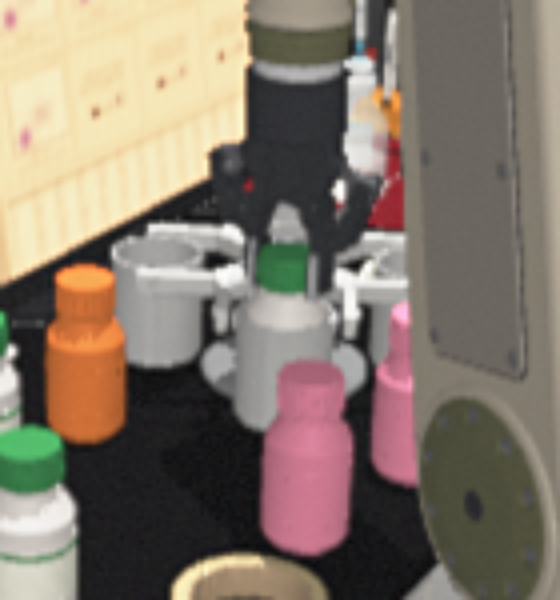

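View pics/w5.png

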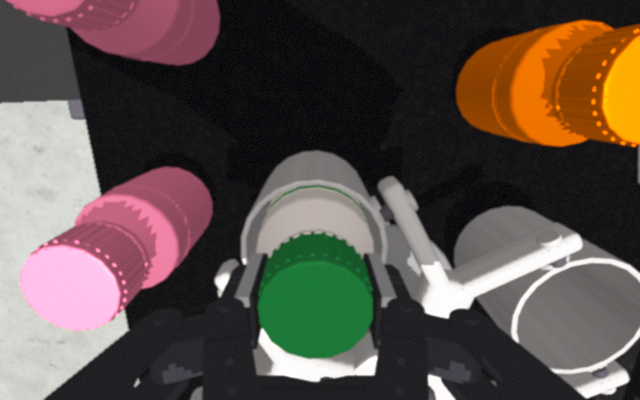

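>>> jog_arm:
  plan:
    - [0, 0, 0.0015, 0, 0, 0]
    - [0, 0, 0, 0, 0, 0]
    - [0, 0, 0, 0, 0, 0]
    - [0, 0, 0, 0, 0, 0]
    - [0, 0, 0.005, 0, 0, 0]
    - [0, 0, 0.01, 0, 0, 0]
    - [0, 0, 0.02, 0, 0, 0]
    - [0, 0, 0.025, 0, 0, 0]
    - [0.005, 0.007, 0.015, 0, 0, 0]
    - [0.01, 0.013, 0, 0, 0, 0]
  hand: 0.75

```text
clock: 10.6
tcp_pos: [0.4761, -0.1663, 0.1949]
orientation: [0.003, 0.709, 0.705, 0.001]
wrist_force: [0.5, 0.7, -1.1]
finger_gap: 0.0641
```

```bash
python3 - <<'E'
from h import *
s,c,im=look("w6")
c2=calibration("side");cv2.imwrite("pics/s4.png",cv2.resize(read_camera("side")[120:270,230:430],None,fx=3.5,fy=3.5)[:,:,::-1])
E
```

```text
cap [ 253  214   74   78 4467] [290.1 253. ] [ 0.4591 -0.1945  0.121 ]
[ 0.4761 -0.1663  0.1949] [2.700e-03 7.090e-01 7.052e-01 7.000e-04] [ 0.47  0.67 -1.08] [-0.5   0.19 -0.21  1.17 -0.    1.08] 10.6
```

View pics/w6.png

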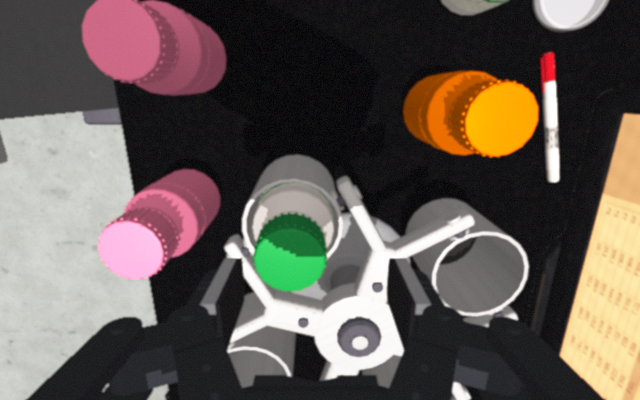

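View pics/s4.png

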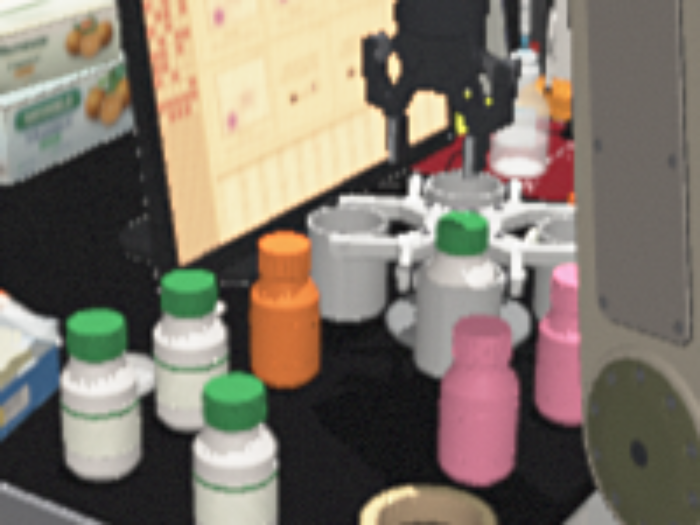

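>>> jog_arm:
  plan:
    - [0.019, 0.024, 0, 0, 0, 0]
    - [0.019, 0.024, 0, 0, 0, 0]
    - [0.019, 0.024, 0, 0, 0, 0]
    - [0.019, 0.024, 0, 0, 0, 0]
    - [0.019, 0.024, 0, 0, 0, 0]
    - [0.019, 0.023, -0.005, 0, 0, 0]
    - [0.018, 0.022, -0.01, 0, 0, 0]
    - [0, 0, -0.012, 0, 0, 0]
    - [0, 0, -0.003, 0, 0, 0]
    - [0, 0, 0, 0, 0, 0]
  hand: 1

```text
clock: 11.7
tcp_pos: [0.6053, -0.0008, 0.1604]
orientation: [-0.001, 0.709, 0.706, -0.001]
wrist_force: [0.0, -0.2, -0.3]
finger_gap: 0.0852
```

```bash
python3 - <<'E'
from h import *
s,c,im=look("w7")
t=read_camera("top"); cv2.imwrite("pics/t2full.png",t[:,:,::-1]); cv2.imwrite("pics/t2.png",cv2.resize(t[130:280,320:480],None,fx=4,fy=4,interpolation=cv2.INTER_CUBIC)[:,:,::-1])
E
```

```text
cap [   0    0   83   37 2636] [38.8 16.1] [0.4754 0.1121 0.121 ]
cap [ 291    0   97   84 6633] [338.1  37.1] [0.6167 0.1025 0.121 ]
cap [ 277  186   82   84 5198] [317.9 228. ] [0.607 0.004 0.121]
[ 0.6053 -0.0008  0.1604] [-0.0009  0.7087  0.7056 -0.0009] [ 0.01 -0.19 -0.33] [-0.13  0.4  -0.    1.17 -0.    1.44] 11.7
```

View pics/w7.png

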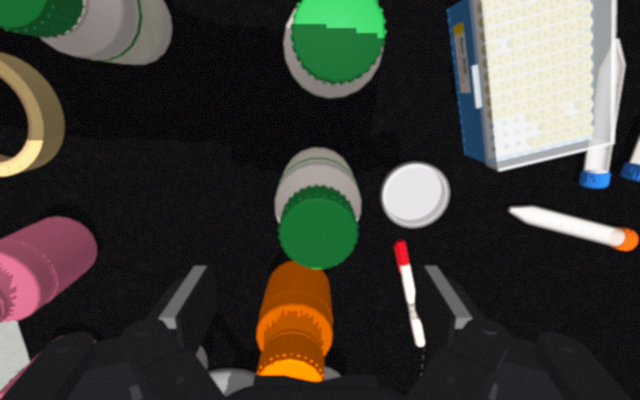

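View pics/t2.png

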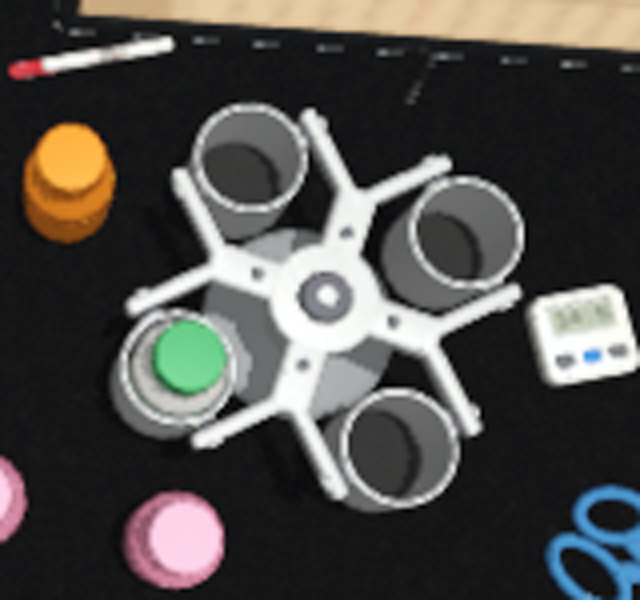

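>>> jog_arm:
  plan:
    - [0.002, 0.002, -0.008, 0, 0, 0]
    - [0, 0, -0.014, 0, 0, 0]
    - [0, 0, -0.016, 0, 0, 0]
    - [0, 0, -0.014, 0, 0, 0]
    - [0, 0, -0.009, 0, 0, 0]
    - [0, 0, -0.005, 0, 0, 0]
    - [0, 0, -0.002, 0, 0, 0]
    - [0, 0, 0, 0, 0, 0]
    - [0, 0, 0, 0, 0, 0]
    - [0, 0, 0, 0, 0, 0]

```text
clock: 12.8
tcp_pos: [0.6091, 0.0018, 0.094]
orientation: [0.0, 0.708, 0.706, 0.0]
wrist_force: [0.6, -0.6, -0.4]
finger_gap: 0.0851
```

>>> jog_arm:
  plan:
    - [0, 0, 0, 0, 0, 0]
    - [0, 0, 0, 0, 0, 0]
    - [0, 0, 0, 0, 0, 0]
    - [0, 0, 0, 0, 0, 0]
    - [0, 0, 0, 0, 0, 0]
    - [0, 0, 0.002, 0, 0, 0]
    - [0, 0, 0.004, 0, 0, 0]
    - [0, 0, 0.006, 0, 0, 0]
    - [0, 0, 0.006, 0, 0, 0]
    - [0, 0, 0.004, 0, 0, 0]
  hand: 0
  force: 50

```text
clock: 13.8
tcp_pos: [0.609, 0.0018, 0.1162]
orientation: [0.0, 0.708, 0.706, 0.0]
wrist_force: [1.0, -0.9, -0.9]
finger_gap: 0.0427
```

>>> jog_arm:
  plan:
    - [0, 0, 0.025, 0, 0, 0]
    - [0, 0, 0.035, 0, 0, 0]
    - [-0.001, 0.01, 0.035, 0, 0, 0]
    - [-0.003, 0.025, 0.025, 0, 0, 0]
    - [-0.005, 0.04, 0.004, 0, 0, 0]
    - [-0.006, 0.045, 0, 0, 0, 0]
    - [-0.006, 0.045, 0, 0, 0, 0]
    - [-0.006, 0.045, 0, 0, 0, 0]
    - [-0.006, 0.045, 0, 0, 0, 0]
    - [-0.005, 0.03, 0, 0, 0, 0]

```text
clock: 14.8
tcp_pos: [0.5698, 0.2898, 0.2397]
orientation: [-0.0, 0.708, 0.706, 0.0]
wrist_force: [-0.8, -0.4, -1.3]
finger_gap: 0.0427
```

>>> jog_arm:
  plan:
    - [-0.001, 0.015, 0, 0, 0, 0]
    - [0, 0.005, -0.01, 0, 0, 0]
    - [0, 0, -0.02, 0, 0, 0]
    - [0, 0, -0.025, 0, 0, 0]
    - [0, 0, -0.025, 0, 0, 0]
    - [0, 0, -0.025, 0, 0, 0]
    - [0, 0, -0.015, 0, 0, 0]
    - [0, 0, -0.01, 0, 0, 0]
    - [0, 0, -0.004, 0, 0, 0]
    - [0, 0, 0, 0, 0, 0]

```text
clock: 15.8
tcp_pos: [0.5698, 0.306, 0.105]
orientation: [-0.0, 0.709, 0.705, -0.0]
wrist_force: [-0.0, -0.1, -0.6]
finger_gap: 0.0432
```

```bash
python3 - <<'E'
from h import *
s,c,im=look("w8")
cv2.imwrite("pics/s5.png",cv2.resize(read_camera("side")[120:350,160:420],None,fx=2.5,fy=2.5)[:,:,::-1])
E
```

```text
cap [  257   234   117   127 11813] [315.  298.4] [0.57   0.3017 0.121 ]
[0.5698 0.306  0.105 ] [-0.000e+00  7.088e-01  7.054e-01 -3.000e-04] [-0.04 -0.14 -0.63] [ 0.37  0.51  0.03  1.09 -0.    1.94] 15.8
```

View pics/s5.png

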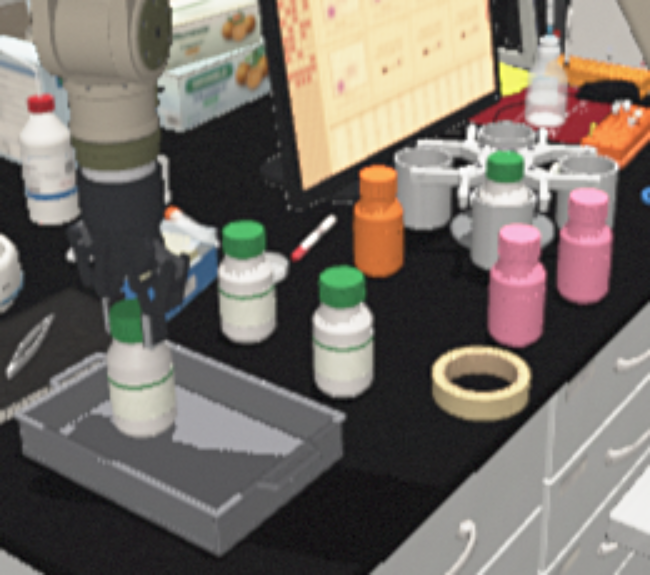

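View pics/w8.png

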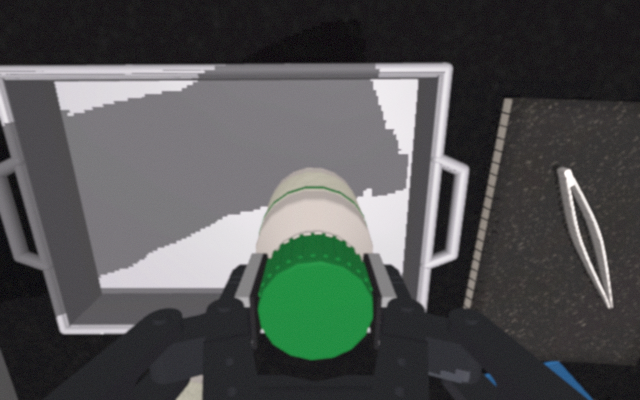

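>>> jog_arm:
  plan:
    - [0, 0, -0.003, 0, 0, 0]
    - [0, 0, -0.002, 0, 0, 0]
    - [0, 0, -0.001, 0, 0, 0]
    - [0, 0, -0.001, 0, 0, 0]
    - [0, 0, -0.0005, 0, 0, 0]
    - [0, 0, -0.0005, 0, 0, 0]
    - [0, 0, 0, 0, 0, 0]
    - [0, 0, 0, 0, 0, 0]
    - [0, 0, 0, 0, 0, 0]
    - [0, 0, 0, 0, 0, 0]

```text
clock: 16.9
tcp_pos: [0.5696, 0.307, 0.0977]
orientation: [0.0, 0.708, 0.706, 0.0]
wrist_force: [-1.2, 0.1, 3.7]
finger_gap: 0.0429
```

>>> jog_arm:
  plan:
    - [0, 0, 0.0005, 0, 0, 0]
    - [0, 0, 0, 0, 0, 0]
    - [0, 0, 0, 0, 0, 0]
    - [0, 0, 0.005, 0, 0, 0]
    - [0, 0, 0.015, 0, 0, 0]
    - [0, 0, 0.03, 0, 0, 0]
    - [0, 0, 0.03, 0, 0, 0]
    - [0.005, -0.02, 0.01, 0, 0, 0]
    - [0.011, -0.045, 0, 0, 0, 0]
    - [0.011, -0.045, 0, 0, 0, 0]
  hand: 0.8

```text
clock: 17.9
tcp_pos: [0.5972, 0.1967, 0.189]
orientation: [0.001, 0.708, 0.707, 0.001]
wrist_force: [-0.2, -0.0, -0.9]
finger_gap: 0.0686
```

>>> jog_arm:
  plan:
    - [0.011, -0.045, 0, 0, 0, 0]
    - [0.007, -0.035, -0.005, 0, 0, 0]
    - [0.003, -0.015, -0.01, 0, 0, 0]
    - [0, 0, -0.008, 0, 0, 0]
    - [0, 0, 0, 0, 0, 0]
    - [0, 0, 0, 0, 0, 0]
    - [0, 0, 0, 0, 0, 0]
    - [0, 0, 0, 0, 0, 0]
    - [0, 0, 0, 0, 0, 0]
    - [0, 0, 0, 0, 0, 0]
  hand: 1

```text
clock: 18.9
tcp_pos: [0.6177, 0.1023, 0.1651]
orientation: [0.0, 0.708, 0.706, 0.0]
wrist_force: [-0.3, -0.2, -0.4]
finger_gap: 0.085
```

```bash
python3 - <<'E'
from h import *
s,c,im=look("w9")
cv2.imwrite("pics/s6.png",cv2.resize(read_camera("side")[120:350,160:420],None,fx=2.5,fy=2.5)[:,:,::-1])
E
```

```text
cap [   0  147  103   84 6776] [ 48.7 187.4] [0.4687 0.13   0.121 ]
cap [ 273  186   81   83 5031] [312.6 228. ] [0.6164 0.1053 0.121 ]
[0.6177 0.1023 0.1651] [2.000e-04 7.082e-01 7.060e-01 2.000e-04] [-0.3  -0.22 -0.36] [ 0.04  0.44  0.06  1.2  -0.    1.61] 18.9
```

View pics/s6.png

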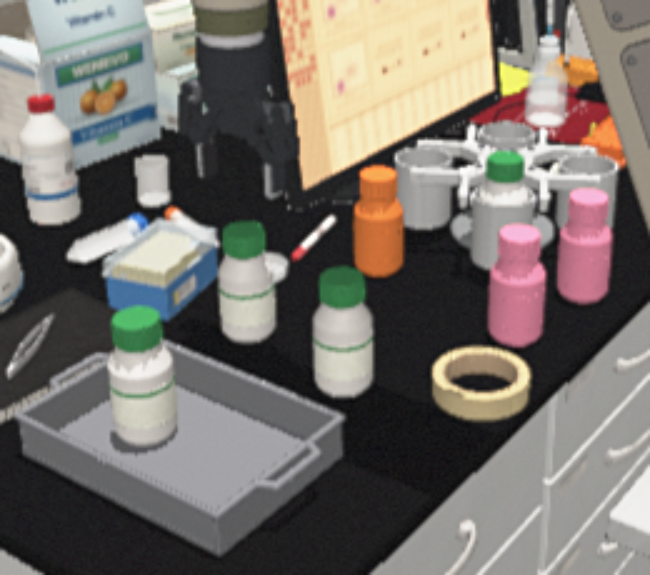

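View pics/w9.png

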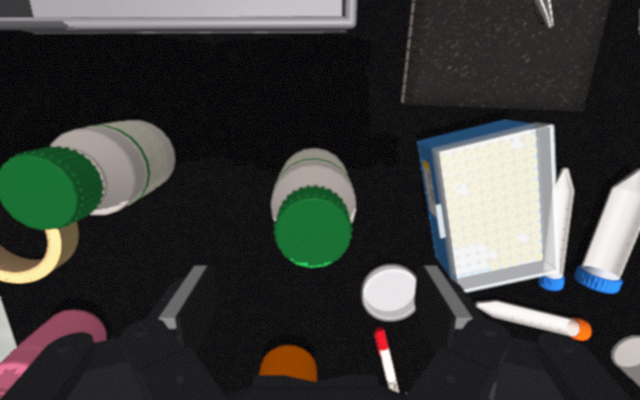

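>>> jog_arm:
  plan:
    - [-0.0005, 0.001, -0.008, 0, 0, 0]
    - [0, 0, -0.014, 0, 0, 0]
    - [0, 0, -0.016, 0, 0, 0]
    - [0, 0, -0.016, 0, 0, 0]
    - [0, 0, -0.01, 0, 0, 0]
    - [0, 0, -0.005, 0, 0, 0]
    - [0, 0, -0.0025, 0, 0, 0]
    - [0, 0, 0, 0, 0, 0]
    - [0, 0, 0, 0, 0, 0]
    - [0, 0, 0, 0, 0, 0]

```text
clock: 20.0
tcp_pos: [0.6176, 0.1029, 0.0941]
orientation: [0.0, 0.708, 0.706, 0.001]
wrist_force: [-1.0, 0.0, -0.6]
finger_gap: 0.0851
```

>>> jog_arm:
  plan:
    - [0, 0, 0, 0, 0, 0]
    - [0, 0, 0, 0, 0, 0]
    - [0, 0, 0, 0, 0, 0]
    - [0, 0, 0, 0, 0, 0]
    - [0, 0, 0, 0, 0, 0]
    - [0, 0, 0.002, 0, 0, 0]
    - [0, 0, 0.004, 0, 0, 0]
    - [0, 0, 0.006, 0, 0, 0]
    - [0, 0, 0.006, 0, 0, 0]
    - [0, 0, 0.004, 0, 0, 0]
  hand: 0
  force: 50

```text
clock: 21.0
tcp_pos: [0.6175, 0.1029, 0.1162]
orientation: [0.0, 0.708, 0.706, 0.0]
wrist_force: [0.4, -0.4, -1.5]
finger_gap: 0.0428
```

>>> jog_arm:
  plan:
    - [0, 0, 0.025, 0, 0, 0]
    - [0, 0, 0.035, 0, 0, 0]
    - [-0.005, 0.006, 0.035, 0, 0, 0]
    - [-0.015, 0.018, 0.025, 0, 0, 0]
    - [-0.025, 0.03, 0.004, 0, 0, 0]
    - [-0.029, 0.035, 0, 0, 0, 0]
    - [-0.029, 0.035, 0, 0, 0, 0]
    - [-0.029, 0.035, 0, 0, 0, 0]
    - [-0.022, 0.027, 0, 0, 0, 0]
    - [-0.01, 0.012, 0, 0, 0, 0]

```text
clock: 22.0
tcp_pos: [0.451, 0.3029, 0.24]
orientation: [-0.0, 0.707, 0.707, 0.0]
wrist_force: [0.1, -0.1, -1.3]
finger_gap: 0.0429
```

```bash
python3 - <<'E'
from h import *
for i in range(4):
    read_camera("wrist"); print(get_state()['wrist_force'].round(2))
E
```

```text
[-1.17  0.35 -0.32]
[ 0.61 -0.13 -1.28]
[ 0.89  0.11 -0.8 ]
[-0.07  0.13 -1.17]
```

Empty again: the readings average about -0.9 N, against -3.5 N for the full one. It goes into the tray.

>>> jog_arm:
  plan:
    - [-0.001, 0.002, -0.012, 0, 0, 0]
    - [0, 0, -0.022, 0, 0, 0]
    - [0, 0, -0.025, 0, 0, 0]
    - [0, 0, -0.025, 0, 0, 0]
    - [0, 0, -0.025, 0, 0, 0]
    - [0, 0, -0.015, 0, 0, 0]
    - [0, 0, -0.01, 0, 0, 0]
    - [0, 0, -0.004, 0, 0, 0]
    - [0, 0, -0.002, 0, 0, 0]
    - [0, 0, 0, 0, 0, 0]

```text
clock: 23.2
tcp_pos: [0.4527, 0.3029, 0.0997]
orientation: [0.0, 0.709, 0.706, 0.0]
wrist_force: [0.4, 0.2, -1.3]
finger_gap: 0.043
```

>>> jog_arm:
  plan:
    - [0, 0, -0.001, 0, 0, 0]
    - [0, 0, -0.0005, 0, 0, 0]
    - [0, 0, -0.0005, 0, 0, 0]
    - [0, 0, -0.0005, 0, 0, 0]
    - [0, 0, -0.0005, 0, 0, 0]
    - [0, 0, 0, 0, 0, 0]
    - [0, 0, 0, 0, 0, 0]
    - [0, 0, 0, 0, 0, 0]
    - [0, 0, 0, 0, 0, 0]
    - [0, 0, 0, 0, 0, 0]

```text
clock: 24.2
tcp_pos: [0.4524, 0.3033, 0.0977]
orientation: [0.0, 0.708, 0.706, 0.001]
wrist_force: [-2.6, -0.5, 7.3]
finger_gap: 0.043
```

>>> jog_arm:
  plan:
    - [0, 0, 0.001, 0, 0, 0]
    - [0, 0, 0, 0, 0, 0]
    - [0, 0, 0, 0, 0, 0]
    - [0, 0, 0.005, 0, 0, 0]
    - [0, 0, 0.015, 0, 0, 0]
    - [0, 0, 0.03, 0, 0, 0]
    - [0, 0, 0.03, 0, 0, 0]
    - [0.002, -0.02, 0.005, 0, 0, 0]
    - [0.004, -0.045, 0, 0, 0, 0]
    - [0.004, -0.045, 0, 0, 0, 0]
  hand: 0.8

```text
clock: 25.2
tcp_pos: [0.4624, 0.1924, 0.183]
orientation: [0.0, 0.708, 0.707, 0.001]
wrist_force: [0.2, -0.5, 0.0]
finger_gap: 0.0685
```

>>> jog_arm:
  plan:
    - [0.003, -0.04, 0, 0, 0, 0]
    - [0.0015, -0.021, -0.005, 0, 0, 0]
    - [0, -0.005, -0.01, 0, 0, 0]
    - [0, 0, -0.005, 0, 0, 0]
    - [0, 0, 0, 0, 0, 0]
    - [0, 0, 0, 0, 0, 0]
    - [0, 0, 0, 0, 0, 0]
    - [0, 0, 0, 0, 0, 0]
    - [0, 0, 0, 0, 0, 0]
    - [0, 0, 0, 0, 0, 0]
  hand: 1

```text
clock: 26.2
tcp_pos: [0.4667, 0.1271, 0.1625]
orientation: [0.0, 0.708, 0.706, 0.0]
wrist_force: [0.2, -0.3, 0.3]
finger_gap: 0.0856
```

```bash
python3 - <<'E'
from h import *
s,c,im=look("w10")
cv2.imwrite("pics/s7.png",cv2.resize(read_camera("side")[120:350,160:420],None,fx=2.5,fy=2.5)[:,:,::-1])
E
```

```text
cap [ 272  188   82   85 5205] [312.3 230.8] [0.4652 0.1294 0.121 ]
[0.4667 0.1271 0.1625] [1.000e-04 7.083e-01 7.059e-01 1.000e-04] [ 0.24 -0.31  0.25] [ 0.1   0.17 -0.31  1.09 -0.    1.67] 26.2
```

View pics/s7.png

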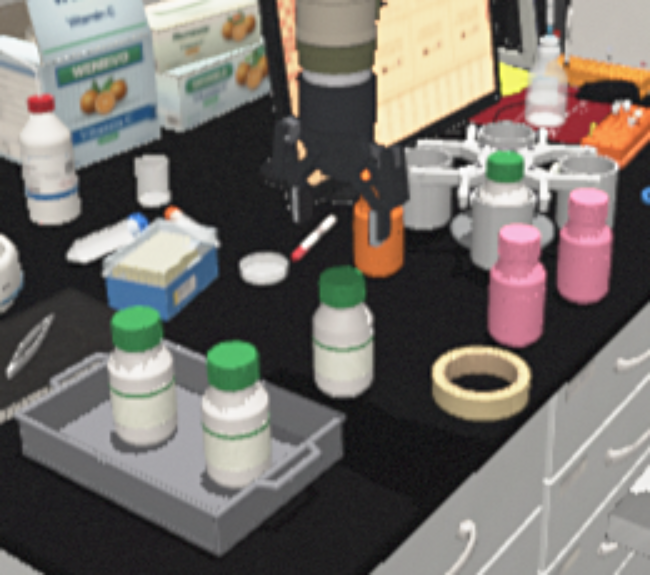

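View pics/w10.png

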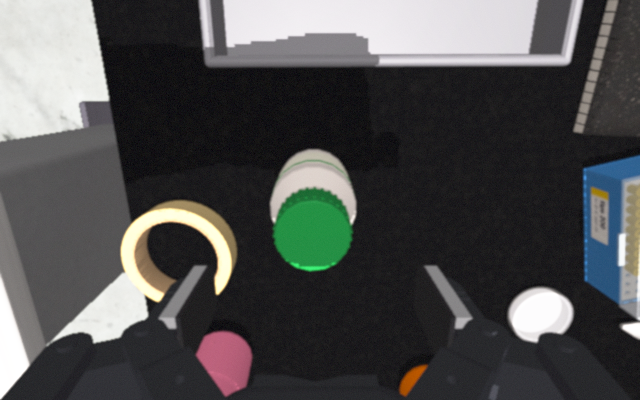

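Both empties stand in the tray. Next is the last bottle, which should be full.

>>> jog_arm:
  plan:
    - [-0.001, 0, -0.008, 0, 0, 0]
    - [0, 0, -0.014, 0, 0, 0]
    - [0, 0, -0.016, 0, 0, 0]
    - [0, 0, -0.014, 0, 0, 0]
    - [0, 0, -0.01, 0, 0, 0]
    - [0, 0, -0.005, 0, 0, 0]
    - [0, 0, -0.002, 0, 0, 0]
    - [0, 0, 0, 0, 0, 0]
    - [0, 0, 0, 0, 0, 0]
    - [0, 0, 0, 0, 0, 0]

```text
clock: 27.3
tcp_pos: [0.4661, 0.1269, 0.0939]
orientation: [0.0, 0.708, 0.706, 0.0]
wrist_force: [0.1, 0.4, -0.1]
finger_gap: 0.0854
```

>>> jog_arm:
  plan:
    - [0, 0, 0, 0, 0, 0]
    - [0, 0, 0, 0, 0, 0]
    - [0, 0, 0, 0, 0, 0]
    - [0, 0, 0, 0, 0, 0]
    - [0, 0, 0, 0, 0, 0]
    - [0, 0, 0.002, 0, 0, 0]
    - [0, 0, 0.004, 0, 0, 0]
    - [0, 0, 0.006, 0, 0, 0]
    - [0, 0, 0.006, 0, 0, 0]
    - [0, 0, 0.004, 0, 0, 0]
  hand: 0
  force: 50

```text
clock: 28.3
tcp_pos: [0.4659, 0.1269, 0.116]
orientation: [0.0, 0.708, 0.706, 0.0]
wrist_force: [0.5, -1.0, -4.1]
finger_gap: 0.0424
```

>>> jog_arm:
  plan:
    - [0, 0, 0.025, 0, 0, 0]
    - [0, 0, 0.035, 0, 0, 0]
    - [0.002, -0.01, 0.035, 0, 0, 0]
    - [0.004, -0.02, 0.035, 0, 0, 0]
    - [0.006, -0.03, 0.019, 0, 0, 0]
    - [0.008, -0.04, 0, 0, 0, 0]
    - [0.009, -0.045, 0, 0, 0, 0]
    - [0.009, -0.045, 0, 0, 0, 0]
    - [0.009, -0.045, 0, 0, 0, 0]
    - [0.009, -0.045, 0, 0, 0, 0]

```text
clock: 29.3
tcp_pos: [0.5217, -0.1549, 0.2647]
orientation: [0.0, 0.708, 0.706, 0.0]
wrist_force: [1.0, 0.6, -3.6]
finger_gap: 0.0428
```

>>> jog_arm:
  plan:
    - [0.009, -0.045, 0, 0, 0, 0]
    - [0.009, -0.045, 0, 0, 0, 0]
    - [0.009, -0.045, 0, 0, 0, 0]
    - [0.007, -0.035, 0, 0, 0, 0]
    - [0.005, -0.025, 0, 0, 0, 0]
    - [0.0025, -0.015, -0.005, 0, 0, 0]
    - [0, -0.004, -0.01, 0, 0, 0]
    - [0, 0, -0.008, 0, 0, 0]
    - [0, 0, 0, 0, 0, 0]
    - [0, 0, 0, 0, 0, 0]

```text
clock: 30.3
tcp_pos: [0.5629, -0.3654, 0.2412]
orientation: [-0.001, 0.708, 0.706, 0.0]
wrist_force: [-0.4, 0.0, -2.3]
finger_gap: 0.043
```

```bash
python3 - <<'E'
from h import *
s,c,im=look("w11")
cv2.imwrite("pics/w11c.png",cv2.resize(im[110:260,230:400],None,fx=4.5,fy=4,interpolation=cv2.INTER_CUBIC)[:,:,::-1])
cv2.imwrite("pics/s8.png",cv2.resize(read_camera("side")[100:280,290:470],None,fx=3.3,fy=3.3)[:,:,::-1])
print(proj(c,(.5623,-.3676,.104)),proj(c,(.5623,-.3676+.034,.104)))
E
```

```text
cap [  257   231   117   127 11507] [315.3 294.8] [ 0.5629 -0.4568  0.121 ]
[ 0.5629 -0.3654  0.2412] [-6.000e-04  7.079e-01  7.063e-01  1.000e-04] [-0.44  0.03 -2.35] [-0.7   0.51  0.37  1.43  0.    0.88] 30.3
[314.53255515 191.52123986] [314.47157089 151.32937681]
```

View pics/w11.png

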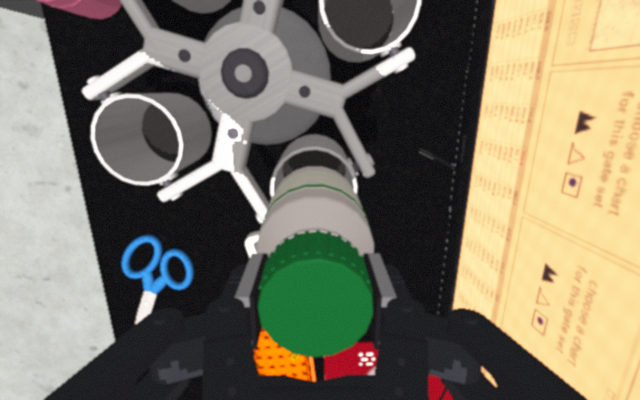

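View pics/s8.png

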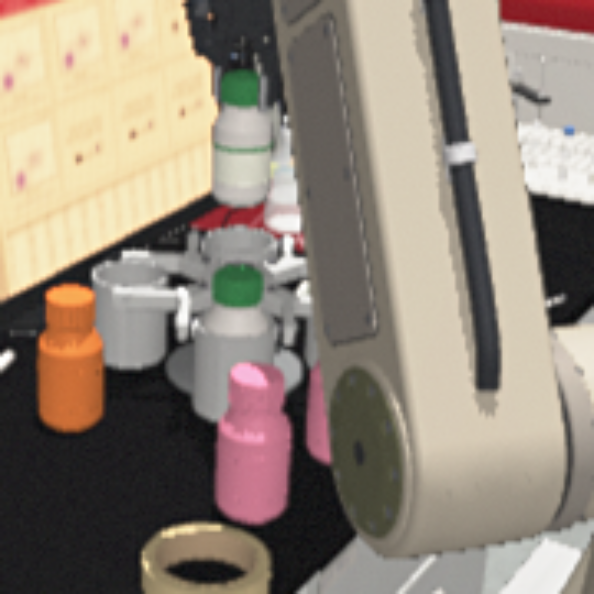

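View pics/w11c.png

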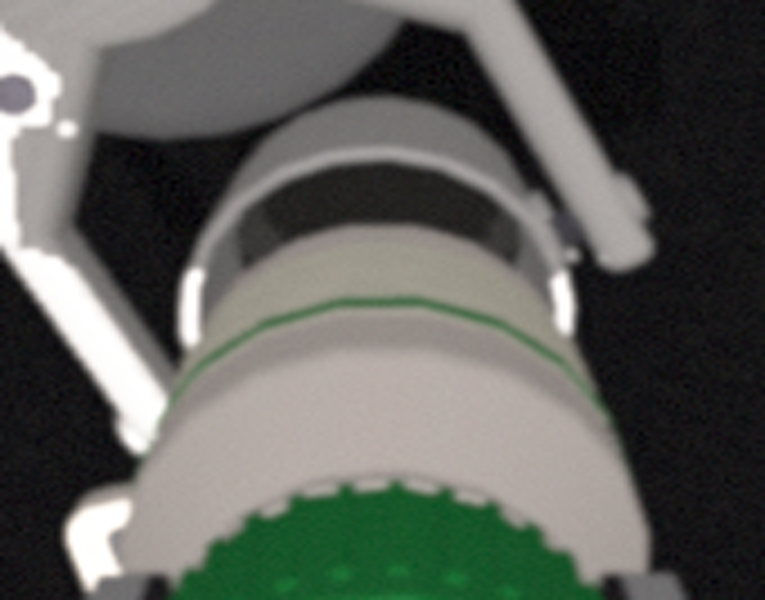

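```bash
python3 - <<'E'
from h import *
s=get_state(); print(s['tcp_pos'],s['wrist_force'])
# horizontal cap rows in w11: top face rows
im=cv2.imread("pics/w11.png"); cv2.imwrite("pics/w11d.png",cv2.resize(im[220:370,230:400],None,fx=4,fy=4,interpolation=cv2.INTER_CUBIC))
E
```

```text
[ 0.56335898 -0.36602767  0.24213297] [ 0.34488364  0.03828753 -4.13766055]
```

View pics/w11d.png

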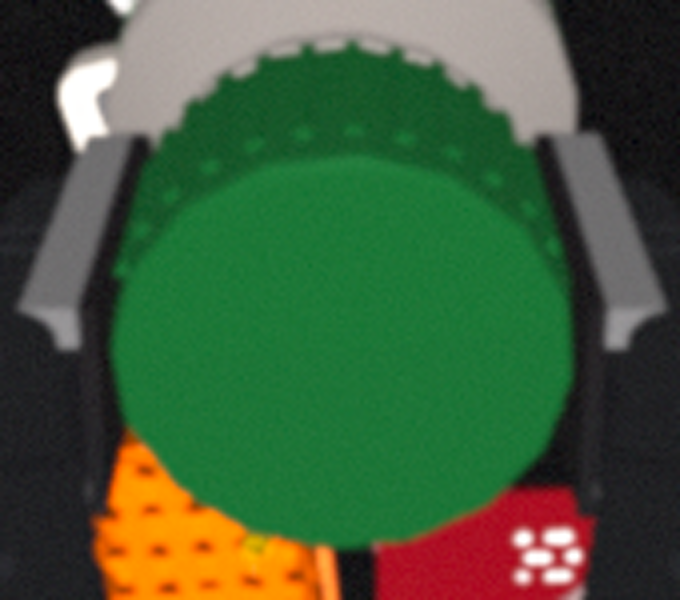

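>>> jog_arm:
  plan:
    - [-0.0005, -0.002, -0.006, 0, 0, 0]
    - [0, -0.0015, -0.01, 0, 0, 0]
    - [0, 0, -0.01, 0, 0, 0]
    - [0, 0, -0.004, 0, 0, 0]
    - [0, 0, 0, 0, 0, 0]
    - [0, 0, 0, 0, 0, 0]
    - [0, 0, 0, 0, 0, 0]
    - [0, 0, 0, 0, 0, 0]
    - [0, 0, 0, 0, 0, 0]
    - [0, 0, 0, 0, 0, 0]

```text
clock: 31.4
tcp_pos: [0.5627, -0.3707, 0.2116]
orientation: [0.0, 0.708, 0.706, 0.0]
wrist_force: [-0.2, 1.0, -4.2]
finger_gap: 0.0428
```

```bash
python3 - <<'E'
from h import *
s,c,im=look("w12")
cv2.imwrite("pics/w12c.png",cv2.resize(im[110:260,230:400],None,fx=4.5,fy=4,interpolation=cv2.INTER_CUBIC)[:,:,::-1])
S=cv2.resize(read_camera("side")[90:210,310:430],None,fx=5,fy=5);cv2.imwrite("pics/s9.png",S[:,:,::-1])
for x,y in[(.5623,-.3676)]:
  for d in [(0,.034),(.037,0),(-.037,0)]: print(proj(c,(x+d[0],y+d[1],.104)))
for v in(258.7,356.7): print(onz(c,(315.3,v),s['tcp_pos'][2]+.0333))
print(get_state()['tcp_pos'])
E
```

```text
cap [  257   231   117   127 11594] [315.5 295.2] [ 0.5629 -0.4433  0.121 ]
[ 0.5627 -0.3707  0.2116] [3.000e-04 7.085e-01 7.058e-01 1.000e-04] [-0.18  0.96 -4.24] [-0.7   0.52  0.31  1.36  0.    0.87] 31.4
[314.34638229 150.81483532]
[363.45056084 195.52358495]
[265.55443126 195.72195574]
[ 0.56305416 -0.34735926  0.24486901]
[ 0.56295644 -0.38956802  0.24486901]
[ 0.56266839 -0.37063353  0.2114256 ]
```

View pics/w12c.png

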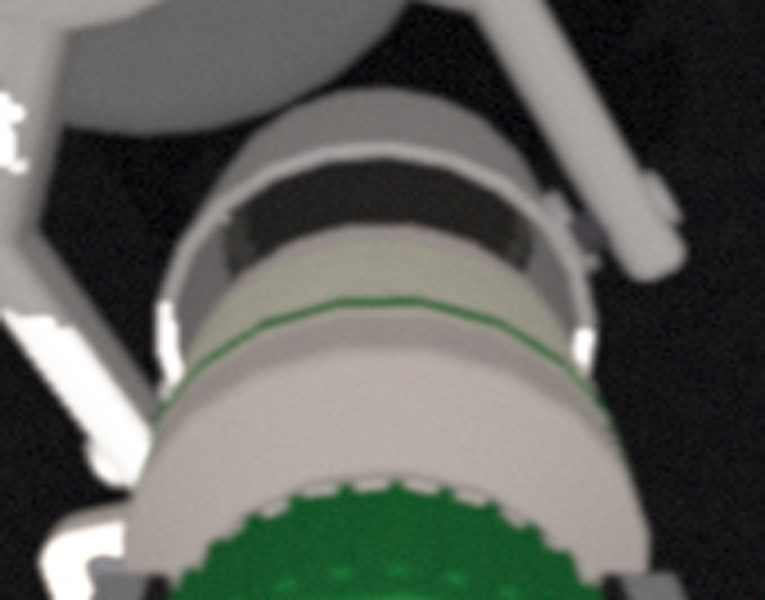

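View pics/s9.png

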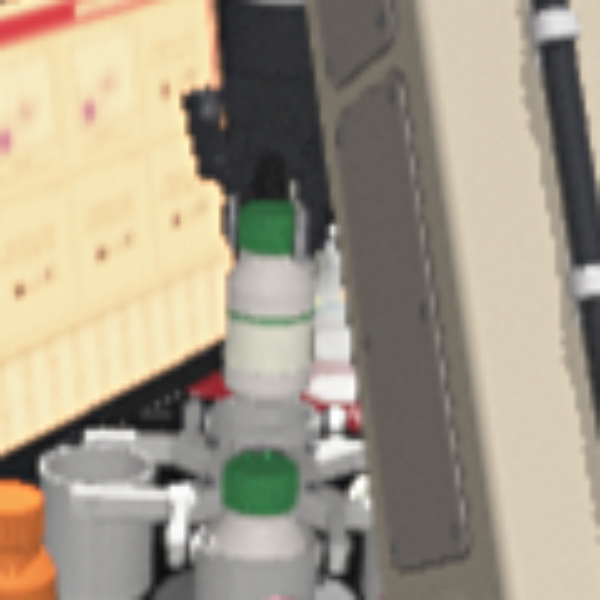

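>>> jog_arm:
  plan:
    - [-0.0004, 0.0018, -0.002, 0, 0, 0]
    - [0, 0, -0.006, 0, 0, 0]
    - [0, 0, -0.007, 0, 0, 0]
    - [0, 0, -0.007, 0, 0, 0]
    - [0, 0, -0.007, 0, 0, 0]
    - [0, 0, -0.007, 0, 0, 0]
    - [0, 0, -0.007, 0, 0, 0]
    - [0, 0, -0.004, 0, 0, 0]
    - [0, 0, 0, 0, 0, 0]
    - [0, 0, 0, 0, 0, 0]

```text
clock: 32.5
tcp_pos: [0.5623, -0.3689, 0.1644]
orientation: [0.0, 0.708, 0.706, 0.0]
wrist_force: [-0.2, -0.0, -3.5]
finger_gap: 0.043
```

```bash
python3 - <<'E'
from h import *
s,c,im=look("w13")
cv2.imwrite("pics/w13c.png",cv2.resize(im[110:260,230:400],None,fx=4.5,fy=4,interpolation=cv2.INTER_CUBIC)[:,:,::-1])
E
```

```text
cap [  257   231   117   128 11728] [315.1 295.8] [ 0.5623 -0.411   0.121 ]
[ 0.5623 -0.3689  0.1644] [1.000e-04 7.085e-01 7.058e-01 1.000e-04] [-0.23 -0.04 -3.49] [-0.7   0.53  0.21  1.25  0.    0.87] 32.5
```

View pics/w13c.png

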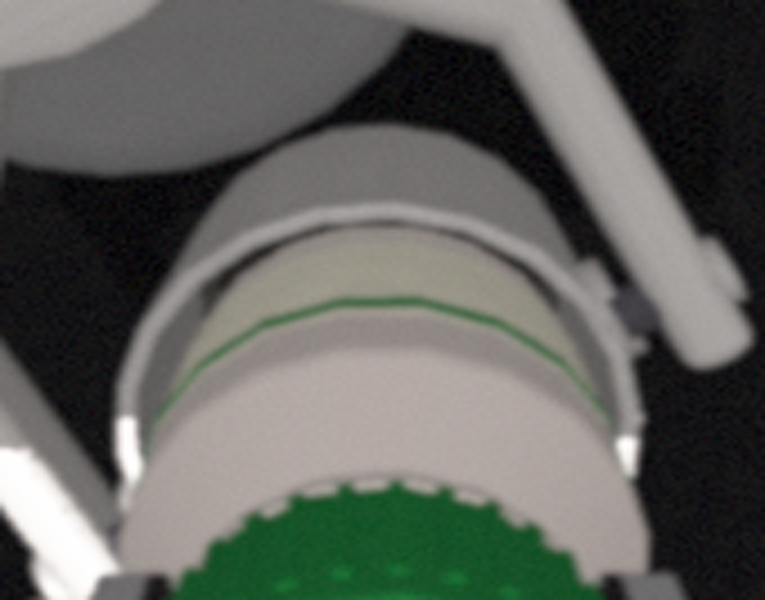

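>>> jog_arm:
  plan:
    - [0, 0, -0.006, 0, 0, 0]
    - [0, 0, -0.008, 0, 0, 0]
    - [0, 0, -0.009, 0, 0, 0]
    - [0, 0, -0.009, 0, 0, 0]
    - [0, 0, -0.007, 0, 0, 0]
    - [0, 0, -0.004, 0, 0, 0]
    - [0, 0, -0.001, 0, 0, 0]
    - [0, 0, -0.0005, 0, 0, 0]
    - [0, 0, 0, 0, 0, 0]
    - [0, 0, 0, 0, 0, 0]

```text
clock: 33.55
tcp_pos: [0.5625, -0.369, 0.1203]
orientation: [0.0, 0.708, 0.706, 0.0]
wrist_force: [0.4, -0.3, -4.0]
finger_gap: 0.0428
```

>>> jog_arm:
  plan:
    - [0, 0, -0.001, 0, 0, 0]
    - [0, 0, -0.0005, 0, 0, 0]
    - [0, 0, -0.0005, 0, 0, 0]
    - [0, 0, -0.0005, 0, 0, 0]
    - [0, 0, 0, 0, 0, 0]
    - [0, 0, 0, 0, 0, 0]
    - [0, 0, 0, 0, 0, 0]
    - [0, 0, 0, 0, 0, 0]
    - [0, 0, 0, 0, 0, 0]
    - [0, 0, 0, 0, 0, 0]

```text
clock: 34.55
tcp_pos: [0.5623, -0.3689, 0.1177]
orientation: [0.0, 0.708, 0.706, 0.0]
wrist_force: [-1.1, 1.0, 2.4]
finger_gap: 0.043
```

>>> jog_arm:
  plan:
    - [0, 0, 0, 0, 0, 0]
    - [0, 0, 0, 0, 0, 0]
    - [0, 0, 0, 0, 0, 0]
    - [0, 0, 0.003, 0, 0, 0]
    - [0, 0, 0.007, 0, 0, 0]
    - [0, 0, 0.015, 0, 0, 0]
    - [0, 0, 0.025, 0, 0, 0]
    - [0, 0, 0.03, 0, 0, 0]
    - [0, 0, 0.03, 0, 0, 0]
    - [0, 0, 0.02, 0, 0, 0]
  hand: 0.75

```text
clock: 35.55
tcp_pos: [0.5628, -0.3692, 0.2507]
orientation: [0.002, 0.708, 0.706, 0.0]
wrist_force: [0.6, 0.1, -0.3]
finger_gap: 0.0639
```

>>> jog_arm:
  plan:
    - [0, 0.02, 0, 0, 0, 0]
    - [0, 0.04, 0, 0, 0, 0]
    - [0, 0.045, 0, 0, 0, 0]
    - [0, 0.045, 0, 0, 0, 0]
    - [0, 0.045, 0, 0, 0, 0]
    - [-0.005, 0.045, 0, 0, 0, 0]
    - [-0.005, 0.045, 0, 0, 0, 0]
    - [-0.005, 0.045, 0, 0, 0, 0]
    - [0, 0.03, 0, 0, 0, 0]
    - [0, 0.01, 0, 0, 0, 0]

```text
clock: 36.55
tcp_pos: [0.5469, 0.0041, 0.2484]
orientation: [0.0, 0.707, 0.707, 0.001]
wrist_force: [-1.0, 0.3, 1.4]
finger_gap: 0.0642
```

```bash
python3 - <<'E'
from h import *
s,c,im=look("w14")
t=read_camera("top");cv2.imwrite("pics/t3.png",cv2.resize(t[120:290,130:490],None,fx=2.2,fy=2.2,interpolation=cv2.INTER_CUBIC)[:,:,::-1])
cv2.imwrite("pics/s10.png",cv2.resize(read_camera("side")[110:330,160:430],None,fx=2.6,fy=2.6)[:,:,::-1])
ct=calibration("top")
for st,ce,m in blobs(green(t)): print(ce,onz(ct,ce,.12).round(3),onz(ct,ce,.144).round(3))
E
```

```text
[0.5469 0.0041 0.2484] [4.000e-04 7.071e-01 7.071e-01 6.000e-04] [-1.03  0.28  1.39] [-0.14  0.25  0.01  1.32  0.    1.43] 36.55
[441.66666667 183.83161512] [ 0.569 -0.377  0.12 ] [ 0.563 -0.37   0.144]
[366.62068966 219.01149425] [ 0.465 -0.189  0.12 ] [ 0.461 -0.186  0.144]
```

View pics/t3.png

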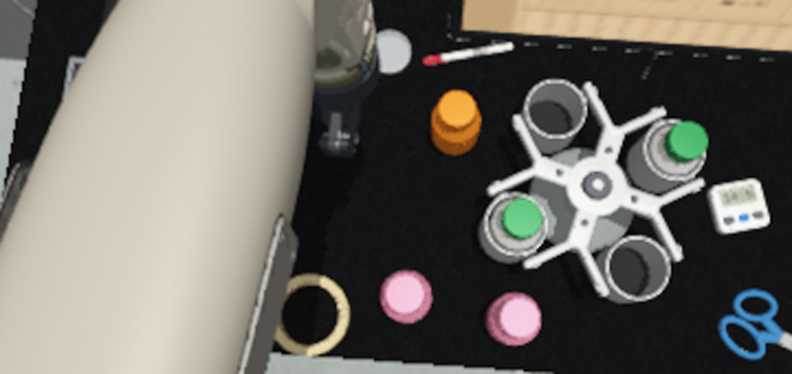

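View pics/s10.png

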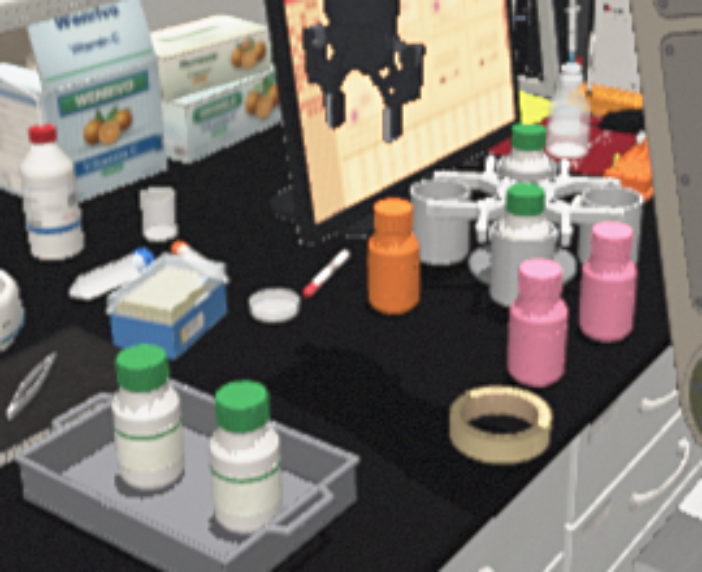

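All four bottles are placed. I'll let the arm settle for one second, then check once more and hand in.

>>> jog_arm:
  plan:
    - [0, 0, 0, 0, 0, 0]
    - [0, 0, 0, 0, 0, 0]
    - [0, 0, 0, 0, 0, 0]
    - [0, 0, 0, 0, 0, 0]
    - [0, 0, 0, 0, 0, 0]
    - [0, 0, 0, 0, 0, 0]
    - [0, 0, 0, 0, 0, 0]
    - [0, 0, 0, 0, 0, 0]
    - [0, 0, 0, 0, 0, 0]
    - [0, 0, 0, 0, 0, 0]

```text
clock: 37.7
tcp_pos: [0.5472, 0.0013, 0.2473]
orientation: [0.0, 0.708, 0.706, 0.0]
wrist_force: [-0.3, 0.3, 0.0]
finger_gap: 0.0638
```

```bash
python3 - <<'E'
from h import *
a=read_camera("side");ct=calibration("side")
for st,ce,m in blobs(green(a)): print(ce.round(1),onz(ct,ce,.118).round(3),onz(ct,ce,.138).round(3))
print(get_state()['clock'],hand_in())
E
```

```text
[63.2 77.2] [ 2.993 -0.695  0.118] [ 2.882 -0.637  0.138]
[362.8 162.1] [ 0.592 -0.419  0.118] [ 0.565 -0.371  0.138]
[361.5 186.4] [ 0.485 -0.227  0.118] [ 0.462 -0.186  0.138]
[214.3 250.9] [0.57  0.306 0.118] [0.543 0.329 0.138]
[252.8 265.3] [0.454 0.302 0.118] [0.432 0.325 0.138]
the job is handed in; nothing more can be done
37.75 None
```

I handed the job in at 37.75 s with all four bottles placed; no verdict came back.

**Weighing:** The bottles first at (0.48, -0.02) and (0.47, 0.13) pulled about 3.5 to 4 N when lifted, so they are full. The other two pulled about 0.5 to 1 N, so they are empty.

**Full bottles:** They are in two buckets facing each other across the hub. I lowered each until the wrist force showed it touching the bucket floor, at the expected height to within about 1 mm. At the end their caps measured (0.462, -0.186) and (0.565, -0.371) at seated height, within about 4 mm of the bucket centres. The other two buckets look empty, and a top view after the first loading showed the rotor had not turned.

**Empty bottles:** They stand upright on the tray floor at about (0.57, 0.306) and (0.454, 0.302), well inside the walls.

**Last views:** All four bottles look upright, and the timer, marker and dish look undisturbed. The arm was clear of everything.

**Disagreements:**
- **Camera offset:** The wrist camera read positions up to 3 mm off from the top and side views, mostly in y. I lined up each full bottle with its bucket mainly in the wrist view.
- **Second bucket:** In the second bucket the side view put the bottle about 2 mm off from the wrist view. I split the difference, and the bottle went in without touching the bucket.
- **Force noise:** The wrist force is noisy by about 0.5 to 1 N, which is small against the difference between full and empty.

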